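# Fit the carrier's drilled plate and move the sample row across in order

### The arm

A 6-joint arm with a two-finger parallel gripper is mounted at the origin on the work surface; the furniture and walls round the work are solid. World frame = base frame: x ahead of the robot, y to its left, z up, the work surface at z = 0. Lengths are in mm, angles in degrees, forces in N, time in s.
With the tool pointing down it reaches from about 250 to 725 mm from the base axis. Payload 9.7 kg.
Tool frame: the origin (TCP) lies at the very end of the fingers, on their centre line; the grasp point (between the pads) lies 19 mm behind it; z points along the fingers, y is the line along which they close (so a half turn about z gives the same grasp; the last joint's range is limited). The gripper opens to 85 mm and grips with 20 to 120 N. Pads are 22 mm wide; open, the fingers measure 114 mm over their backs; the gripper's body (76 mm by 85 mm) begins 54 mm behind the grasp point. The pads swing forward as they close: fully open they stand 13 mm farther back than shut.
Start: joints at [64.63, 4.979, 10.078, 95.1, 0, 90], TCP at [235.656, 496.954, 231.284] pointing down, gripper open.
Joint ranges: [-179.16, 179.16], [-48.56, 103.87], [-65.8, 70.77], [-126.05, 130.52], [-82.76, 87.17], [-180, 180]. Speed limits (degrees/s): [127.2, 127.2, 147.25, 180, 180, 180].

### API

Orientations are given as [roll, pitch, yaw] about the fixed x, y, z axes, in that order (R = Rz(yaw) Ry(pitch) Rx(roll)).
In Python, from bench import env gives the robot as it stands.
- The arm moves only by the shell command python3 -m inch 'ROWS' [OPENING] [FORCE]. ROWS is JSON, a list of rows, each an object of numbers: "dx", "dy", "dz": the shift along the tool's x, y, z scaled (see below); "turn": the turn about the tool's z scaled (see below). In form: [{"dx": .., "dy": .., "dz": .., "turn": ..}, ...]. A call has 1 to 5 rows; each row is the pose to reach, as a shift and turn from the pose commanded when the call began, along the tool's axes at that moment, turning the shorter way round; what a row does not reach only later rows make up. The controller multiplies each number of a shift by 0.12 m and each number of a turn by pi rad. A row lasts 1/12 s, in which the tool goes at most 41.7 mm and 7.16 degrees, less where a joint would pass 70% of its speed; a pose out of reach is approached as far as the arm can. A call with a number of a shift or a turn outside -1 to 1 is refused whole. A call with a gripper value outside its range is refused whole. OPENING is the finger opening in mm, from 0 to 85.4, set as the call begins (- or left out, the last holds). The fingers move at their own pace and stop on an object; FORCE is the grip in N (left out, the last holds). Time passes only in rows, so rows that repeat a pose let the fingers close. It gives the time, the measured TCP pose, the force, the opening and the grip force at its end, in the units of the state.
- env.get_obs(): the state, without advancing time (a new reading comes with each control period).
- env.capture(name): name is "scene" or "top" or "wrist"; returns a dict with "image" (420x560x3 uint8, blue, green, red), "camera_matrix" (3x3 intrinsics, pixels), "pose" (4x4, takes a point from camera to world coordinates). Camera axes: x right, y up, looking along -z (the intrinsics and any distortion apply to the point x, -y, -z); pixel columns grow to the right and rows downward; lengths in mm; the calibration is good to about 2 mm. The wrist camera is an equidistant fisheye: a pixel r from the principal point sees the ray r / f radians off the axis. A picture is of the moment at which its call begins. There is no depth.
- env.close_job(): hands the job in; it is judged then, once.
The state is a dict: "t": time; "joints": joint angles; "qd": joint speeds; "tau": joint torques, N m; "ee_pos": TCP position; "tcp_rot": TCP orientation; "wrist_force": force on the tool from outside, world axes, zero at the start; "torque": the same for the moment, N m; "finger_gap": finger opening in mm; "finger_force": force on a finger pad.
Only numpy, scipy, OpenCV 4.12 (cv2) and the standard library are available. Lean on these libraries where they do the work, as an engineer would, in place of code of your own. Each camera call takes 0.05 s, during which the arm holds its last target. There are 200 camera calls.

### The job

Pick the drilled plate whose two small holes match the dowel pins of the storage carrier and lay it flat over the pins, down on the end blocks; then move the three sample containers from the drying rack into the plate's bores, standing upright on the carrier's floor. Keep the row in its order: the sample nearest the drying rack's brass stud goes nearest the carrier's brass stud, and so on. Keep the samples upright all the way.

Things in the scene. Friction and masses are not known exactly. Their poses are not given: they have to be found in the camera images.
- sample_a: Tall corked glass vial, 28 mm diameter, glass 70 mm high, 78 mm with its cork. It stands upright in its own rubber cup in the drying rack at the start, in any of the three wells. Origin: centre of its foot, z up its axis. About 0.04 kg.
- sample_b: Small corked glass vial, 22 mm diameter, glass 52 mm high, 58 mm with its cork. It stands upright in its own rubber cup in the drying rack at the start, in any of the three wells. Origin: centre of its foot, z up its axis. About 0.04 kg.
- sample_c: Black film canister with a cream lid, 34 mm diameter, 52 mm high. It stands upright in its own rubber cup in the drying rack at the start, in any of the three wells. Origin: centre of its foot, z up its axis. About 0.04 kg.
- cup_a: Black rubber cup lining the well of the drying rack in which sample_a stands at the start; it is fixed in the rack and tells afterwards where that sample came from. 52 mm over its flange, 40 mm inside. Origin: centre of the cup's underside, 2 mm below the foot of the sample.
- cup_b: Black rubber cup lining the well of the drying rack in which sample_b stands at the start; it is fixed in the rack and tells afterwards where that sample came from. 52 mm over its flange, 40 mm inside. Origin: centre of the cup's underside, 2 mm below the foot of the sample.
- cup_c: Black rubber cup lining the well of the drying rack in which sample_c stands at the start; it is fixed in the rack and tells afterwards where that sample came from. 52 mm over its flange, 40 mm inside. Origin: centre of the cup's underside, 2 mm below the foot of the sample.
- drying_rack: Fixed dark wooden block, 176 x 66 mm, 26 mm high (rubber flanges to 29 mm), with three wells in a row at x = +56, 0, -56 mm, y = 0; the samples' feet stand 8 mm above its underside. A low round tongue with a brass stud, 42 mm long, at its +x end marks its first end. Origin: centre of the underside, z up. 
- carrier: Fixed pale wooden board 214 x 64 mm, its floor 6 mm up, an end block at each end (26 mm long, top 22 mm up). Steel dowel pins, 10 mm thick, tapered, rise 18 mm from the blocks at (x, y) = (+92, +16) and (-92, -16) mm. The seated plate's origin is 22 mm above the carrier's, its bores over x = +56, 0, -56 mm. A low tongue with a brass stud at +x marks its first end. Origin: centre of underside.
- plate_diagonal: Loose black plastic plate lying flat, 214 x 60 x 8 mm (x, y, z), 0.15 kg. Three round 45 mm bores at x = +56, 0, -56 mm, y = 0, and two 16 mm dowel holes on a diagonal at (+92, +16) and (-92, -16) mm, which match the carrier's pins. Same when turned half round; grip it across its 60 mm width at the middle. Origin: centre of the underside, z up. 
- plate_inline: Loose black plastic plate lying flat, 214 x 60 x 8 mm (x, y, z), 0.15 kg. Three round 45 mm bores at x = +56, 0, -56 mm, y = 0, and two 16 mm dowel holes on the centre line at (+92, 0) and (-92, 0) mm, which do not match the pins. Same when turned half round; grip it across its 60 mm width at the middle. Origin: centre of the underside, z up. 
There are look-alikes about, which are no part of the job. What is shaped like the sample_a but green or orange is not meant.

How it is judged (in metres and radians):
On the way:
1. the plate with the diagonal dowel holes lies flat over the carrier's pins, down on the end blocks (z of plate_diagonal in the frame of carrier between 0.018 and 0.026 m and horizontal distance between plate_diagonal and carrier below 0.008 m and angle between the x axis of plate_diagonal and the x axis of carrier, either way round below 0.1 rad and angle between plate_diagonal's own z axis and vertical below 0.04 rad), for 0.2 s.
At the end, for the whole second after the job is handed in: The plate with diagonal dowel holes lies flat on the end blocks over both pins (8 mm, 0.1 rad). Each sample stands upright (0.15 rad), at rest, on the carrier's floor within 20 mm of the bore that has the same place, counted from the brass stud, as the cup it came from (all of step 1 and ((x of cup_a in the frame of drying_rack between 0.036 and 0.076 m and x of sample_a in the frame of carrier between 0.036 and 0.076 m) or (x of cup_a in the frame of drying_rack between -0.02 and 0.02 m and x of sample_a in the frame of carrier between -0.02 and 0.02 m) or (x of cup_a in the frame of drying_rack between -0.076 and -0.036 m and x of sample_a in the frame of carrier between -0.076 and -0.036 m)) and y of sample_a in the frame of carrier between -0.02 and 0.02 m and z of sample_a in the frame of carrier between 0.001 and 0.011 m and angle between each of sample_a, sample_b, sample_c's own z axis and vertical below 0.15 rad and linear speed of each of sample_a, sample_b, sample_c, plate_diagonal below 0.02 m/s and ((x of cup_b in the frame of drying_rack between 0.036 and 0.076 m and x of sample_b in the frame of carrier between 0.036 and 0.076 m) or (x of cup_b in the frame of drying_rack between -0.02 and 0.02 m and x of sample_b in the frame of carrier between -0.02 and 0.02 m) or (x of cup_b in the frame of drying_rack between -0.076 and -0.036 m and x of sample_b in the frame of carrier between -0.076 and -0.036 m)) and y of sample_b in the frame of carrier between -0.02 and 0.02 m and z of sample_b in the frame of carrier between 0.001 and 0.011 m and ((x of cup_c in the frame of drying_rack between 0.036 and 0.076 m and x of sample_c in the frame of carrier between 0.036 and 0.076 m) or (x of cup_c in the frame of drying_rack between -0.02 and 0.02 m and x of sample_c in the frame of carrier between -0.02 and 0.02 m) or (x of cup_c in the frame of drying_rack between -0.076 and -0.036 m and x of sample_c in the frame of carrier between -0.076 and -0.036 m)) and y of sample_c in the frame of carrier between -0.02 and 0.02 m and z of sample_c in the frame of carrier between 0.001 and 0.011 m); the robot touches nothing.
It fails at once if a sample is tipped by more than 40 degrees (angle between any of sample_a, sample_b, sample_c's own z axis and vertical above 0.7 rad).
It also fails if it takes over 120 s, if anything falls off the work surface, if the arm or the gripper's body presses on something with over 40 N, if the wrist force passes 120 N, or if a joint passes its speed limit or range.

## Working session

There is one attempt and no reset: what is moved stays moved. The work goes in short steps, Python scripts to look and compute and a shell command to move; the robot and the scene stay as the last step left them, time stands still between calls to the robot, and variables do not carry over. Pictures are saved under pics/ and viewed, at most 14 in all, crops included, and the job is handed in when it is done.

```bash
ls; mkdir -p pics; python3 - <<'E'
from bench import env
import cv2
for n in("scene","top","wrist"):
    c=env.capture(n); cv2.imwrite(f"pics/{n}0.png",c["image"]); print(n,c["camera_matrix"].round(1).tolist(),c["pose"].round(3).tolist())
print(env.get_obs())
E
```

```text
pics
scene [[388.8, 0.0, 281.5], [0.0, 388.8, 204.9], [0.0, 0.0, 1.0]] [[-0.784, 0.288, -0.549, -213.657], [-0.62, -0.386, 0.683, 824.352], [-0.015, 0.876, 0.481, 647.059], [0.0, 0.0, 0.0, 1.0]]
top [[467.4, 0.0, 275.4], [0.0, 467.4, 205.7], [0.0, 0.0, 1.0]] [[-0.016, 0.994, -0.109, 315.871], [-1.0, -0.015, 0.012, 24.928], [0.01, 0.11, 0.994, 1130.988], [0.0, 0.0, 0.0, 1.0]]
wrist [[325.2, 0.0, 279.6], [0.0, 325.2, 207.7], [0.0, 0.0, 1.0]] [[0.429, -0.859, -0.28, 164.254], [0.904, 0.407, 0.134, 531.473], [-0.001, -0.31, 0.951, 373.174], [0.0, 0.0, 0.0, 1.0]]
{'t': 0.15, 'joints': array([6.46281031e+01, 5.00433773e+00, 1.00441037e+01, 9.50982093e+01,
       4.12542228e-05, 8.99992038e+01]), 'qd': array([ 0.04537696, -0.12396119,  0.16652528, -0.00559172,  0.07994342,
        0.00672151]), 'tau': array([ 1.37570911e-03, -5.20761395e+01,  4.65044081e+01,  1.38687293e-02,
        1.20434484e-04,  1.87497932e-06]), 'ee_pos': array([235.59797346, 496.7973946 , 230.73436881]), 'tcp_rot': array([-1.79941557e+02, -4.20663191e-05,  1.54628899e+02]), 'wrist_force': array([-0.17038144, -0.20281398,  0.8403864 ]), 'torque': array([ 0.02663008, -0.0150632 ,  0.02730713]), 'finger_force': 0.0, 'finger_gap': 85.45183349109517}
```

View pics/top0.png

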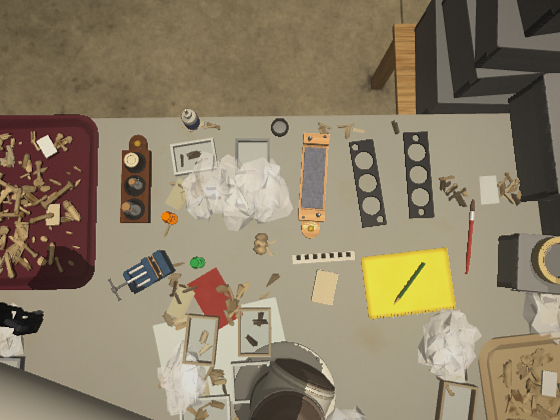

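View pics/scene0.png

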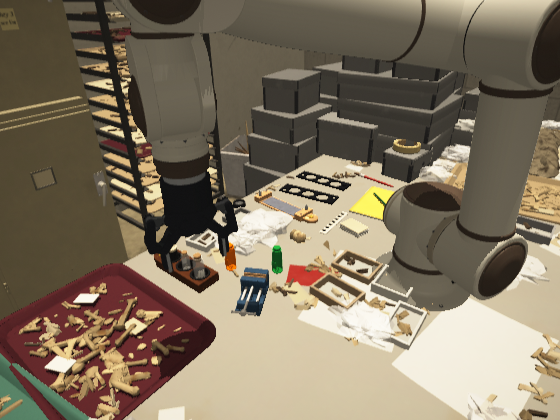

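Top view: the rack is at about (135,186) with its stud up at (138,142). The carrier is at (313,178) with its stud down at (311,230). The plates are at (367,183) and (417,175). The lookalikes are the orange one at (170,217) and the green one at (197,262). I'll check the plates and the rack close up.

```bash
python3 - <<'E'
import cv2,numpy as np
t=cv2.imread("pics/top0.png")
a=cv2.resize(t[110:245,290:440],None,fx=4,fy=4,interpolation=cv2.INTER_CUBIC)
b=cv2.resize(t[125:235,110:160],None,fx=4,fy=4,interpolation=cv2.INTER_CUBIC)
a=a[:540];o=np.zeros((540,800,3),np.uint8);o[:,:600]=a;o[:440,600:800]=b
cv2.imwrite("pics/crop1.png",o)
E
```

```text
(no output)
```

View pics/crop1.png

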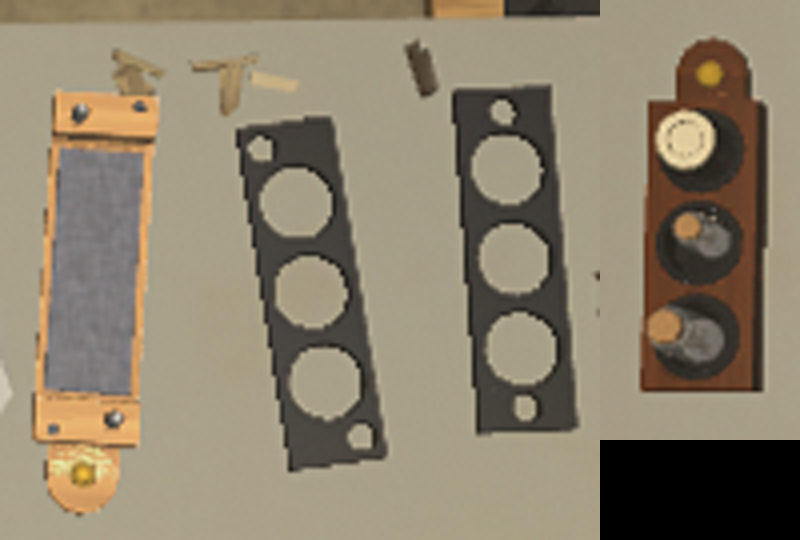

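View pics/wrist0.png

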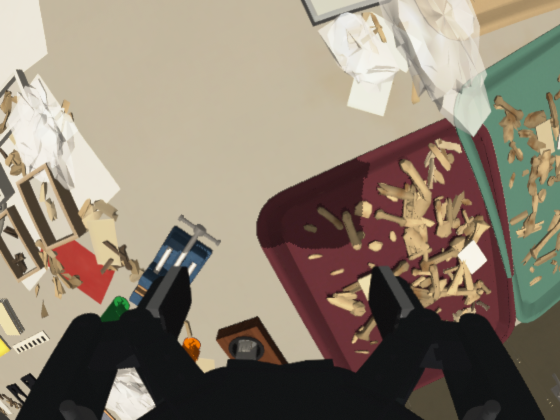

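The plate at (367,183) has its small holes on a diagonal, upper left (355,147) and lower right (380,219), so it is the one I want. The inline one at (417,175) is the decoy. The carrier pins are at about (310,138) and (319,214). Rack order from the stud: canister (c), small vial (b), tall vial (a).

Now I'll localise them from the top view.

```bash
cat > h.py <<'E'
import numpy as np,cv2
from bench import env
def rays(c,px,fish=False):
    K=c["camera_matrix"];P=c["pose"];p=np.atleast_2d(px).astype(float)
    u=(p[:,0]-K[0,2])/K[0,0];v=(p[:,1]-K[1,2])/K[1,1]
    if fish:
        r=np.hypot(u,v)+1e-12;s=np.sin(r)/r
        d=np.c_[u*s,-v*s,-np.cos(r)]
    else: d=np.c_[u,-v,-np.ones_like(u)]
    d=d@P[:3,:3].T
    return P[:3,3],d/np.linalg.norm(d,axis=1)[:,None]
def onz(c,px,z,fish=False):
    o,d=rays(c,px,fish); return o+d*((z-o[2])/d[:,2])[:,None]
def tri(o1,d1,o2,d2):
    A=np.c_[d1,-d2];s=np.linalg.lstsq(A,o2-o1,rcond=None)[0]
    a=o1+s[0]*d1;b=o2+s[1]*d2
    return (a+b)/2,np.linalg.norm(a-b)
def blobs(mask,amin):
    n,_,st,ce=cv2.connectedComponentsWithStats(mask.astype(np.uint8))
    return [(st[i,4],ce[i],st[i,:4]) for i in range(1,n) if st[i,4]>=amin]
def holes(mask,amin=8,plate=500):
    """centres of holes in big mask components"""
    cs,h=cv2.findContours(mask.astype(np.uint8),cv2.RETR_CCOMP,cv2.CHAIN_APPROX_NONE);out=[]
    for i,k in enumerate(cs):
        if h[0][i][3]>=0 and cv2.contourArea(k)>=amin and cv2.contourArea(cs[h[0][i][3]])>plate:
            m=cv2.moments(k);out.append((h[0][i][3],cv2.contourArea(k),np.array([m['m10'],m['m01']])/m['m00']))
    return out
E
python3 - <<'E'
from h import *
c=env.capture("top");im=c["image"]
g=im.max(2)
m=np.zeros_like(g);m[115:240,340:440]=g[115:240,340:440]<100
for p,a,x in holes(m): print(p,a,x.round(1),onz(c,x,5)[0].round(1))
cs,_=cv2.findContours(m,cv2.RETR_EXTERNAL,cv2.CHAIN_APPROX_NONE)
for k in cs:
    if cv2.contourArea(k)>500:
        r=cv2.minAreaRect(k);b=onz(c,cv2.boxPoints(r),6);print("plate",b.mean(0).round(1),np.linalg.norm(b-np.roll(b,1,0),axis=1).round(1),b.round(0).tolist())
hsv=cv2.cvtColor(im,cv2.COLOR_BGR2HSV)
for x0,x1,y0,y1,z in((290,340,125,245,8),(115,155,130,230,8)):
    s=hsv[y0:y1,x0:x1]
    mm=(s[...,0]>20)&(s[...,0]<32)&(s[...,1]>150)
    for a,ce,st in blobs(mm,4): print("stud",a,(ce+[x0,y0]).round(1),onz(c,ce+[x0,y0],z)[0].round(1))
mm=np.zeros_like(g);s=hsv[125:245,290:340];mm[125:245,290:340]=(s[...,1]>90)&(s[...,2]>120)
k=max(cv2.findContours(mm,0,cv2.CHAIN_APPROX_NONE)[0],key=cv2.contourArea)
print("carrier bbox",cv2.boundingRect(k))
E
```

```text
1 43.5 [379.6 218.7] [ 404.4 -240.3    5. ]
1 287.0 [370.7 205.2] [ 437.6 -219.8    5. ]
1 286.0 [367.1 182.6] [ 493.2 -213.2    5. ]
1 276.5 [363.5 160.2] [ 548.9 -206.4    5. ]
1 40.0 [354.7 146.9] [ 582.5 -186.     5. ]
7 39.0 [420.7 211.5] [ 420.4 -340.8    5. ]
7 281.5 [419.7 196.8] [ 456.5 -340.4    5. ]
7 272.5 [417.9 174.4] [ 511.7 -338.7    5. ]
7 267.5 [416.1 151.9] [ 568. -337.    5.]
7 37.5 [415.1 137.6] [ 603.9 -336.2    5. ]
plate [ 493.5 -213.3    6. ] [213.7  61.4 214.1  60.2] [[595.0, -170.0, 6.0], [604.0, -231.0, 6.0], [392.0, -256.0, 6.0], [383.0, -197.0, 6.0]]
plate [ 512.4 -338.8    6. ] [215.   62.2 215.2  60.9] [[618.0, -305.0, 6.0], [622.0, -367.0, 6.0], [407.0, -372.0, 6.0], [403.0, -311.0, 6.0]]
stud 14 [310.2 228. ] [384.3 -71.2   8. ]
stud 19 [136.8 143.2] [598.4 348.3   8. ]
carrier bbox (298, 144, 31, 95)
```

```bash
cat > plan.py <<'E'
import sys,numpy as np
from bench import env
# plan.py x y z yaw : prints dx dy dz turn for successive calls (axes of tool at each call start)
def plan(x,y,z,yaw,o=None):
    o=o or env.get_obs();p=np.array(o["ee_pos"]);w=o["tcp_rot"][2];T=np.array([x,y,z]);print("at",p.round(1),"yaw",round(w,1))
    for i in range(12):
        a=np.radians(w);R=np.array([[np.cos(a),np.sin(a),0],[np.sin(a),-np.cos(a),0],[0,0,-1]])
        d=R.T@(T-p)/120;t=-((yaw-w+180)%360-180)
        if np.abs(d).max()<.004 and abs(t)<.3: break
        d/=max(1,np.abs(d).max());tt=np.clip(t,-35,35)
        nd=3 if np.linalg.norm(d)<1.8/2 else 3
        d=d.round(3);tn=round(tt/180,3);n=max(np.ceil(np.linalg.norm(d)*120/41.7),np.ceil(abs(tn)*180/7.16))
        print(*d,"turn",tn,"rows",int(n));p=p+R@d*120;w-=tn*180
if __name__=="__main__": plan(*map(float,sys.argv[1:]))
E
python3 plan.py 470 -150 300 4
```

```text
at [235.6 496.8 230.8] yaw 154.6
-1.0 -0.99 -0.141 turn 0.194 rows 5
-1.0 -0.173 -0.102 turn 0.194 rows 5
-1.0 0.469 -0.111 turn 0.194 rows 5
-0.576 1.0 -0.116 turn 0.194 rows 5
0.087 1.0 -0.101 turn 0.061 rows 3
0.014 0.047 -0.005 turn -0.0 rows 1
```

```bash
python3 -m inch '[{"dx":-1,"dy":-0.99,"dz":-0.14,"turn":0.19},{"dx":-1,"dy":-0.99,"dz":-0.14,"turn":0.19},{"dx":-1,"dy":-0.99,"dz":-0.14,"turn":0.19},{"dx":-1,"dy":-0.99,"dz":-0.14,"turn":0.19},{"dx":-1,"dy":-0.99,"dz":-0.14,"turn":0.19}]'
python3 -m inch '[{"dx":-1,"dy":-0.17,"dz":-0.1,"turn":0.19},{"dx":-1,"dy":-0.17,"dz":-0.1,"turn":0.19},{"dx":-1,"dy":-0.17,"dz":-0.1,"turn":0.19},{"dx":-1,"dy":-0.17,"dz":-0.1,"turn":0.19},{"dx":-1,"dy":-0.17,"dz":-0.1,"turn":0.19}]'
python3 -m inch '[{"dx":-1,"dy":0.47,"dz":-0.1,"turn":0.19},{"dx":-1,"dy":0.47,"dz":-0.1,"turn":0.19},{"dx":-1,"dy":0.47,"dz":-0.1,"turn":0.19},{"dx":-1,"dy":0.47,"dz":-0.1,"turn":0.19},{"dx":-1,"dy":0.47,"dz":-0.1,"turn":0.19}]'
python3 plan.py 470 -150 300 4
```

```text
t: 0.62
ee_pos: [294.5, 333.7, 249.6]
tcp_rot: [179.9, 0.1, 119.9]
wrist_force: [-0.9, 0.3, -0.2]
finger_gap: 85.8
finger_force: 0.0
t: 1.03
ee_pos: [337.2, 222.4, 260.6]
tcp_rot: [179.9, -0.0, 85.6]
wrist_force: [-0.9, 0.4, 0.0]
finger_gap: 85.6
finger_force: 0.0
t: 1.45
ee_pos: [385.5, 98.4, 272.3]
tcp_rot: [180.0, -0.0, 51.4]
wrist_force: [-0.0, 0.3, 0.2]
finger_gap: 85.5
finger_force: 0.0
at [385.5  98.4 272.3] yaw 51.4
-0.64 1.0 -0.125 turn 0.194 rows 5
0.04 0.999 -0.106 turn 0.069 rows 3
```

```bash
python3 -m inch '[{"dx":-0.64,"dy":1,"dz":-0.12,"turn":0.19},{"dx":-0.64,"dy":1,"dz":-0.12,"turn":0.19},{"dx":-0.64,"dy":1,"dz":-0.12,"turn":0.19},{"dx":-0.64,"dy":1,"dz":-0.12,"turn":0.19},{"dx":-0.64,"dy":1,"dz":-0.12,"turn":0.19}]' >/dev/null
python3 -m inch '[{"dx":0.04,"dy":1,"dz":-0.1,"turn":0.07},{"dx":0.04,"dy":1,"dz":-0.1,"turn":0.07},{"dx":0.04,"dy":1,"dz":-0.1,"turn":0.07},{"dx":0.04,"dy":1,"dz":-0.1,"turn":0.07},{"dx":0.04,"dy":1,"dz":-0.1,"turn":0.07}]'
python3 - <<'E'
from h import *
c=env.capture("wrist");cv2.imwrite("pics/w1.png",c["image"]);np.savez("w1.npz",**c);print(c["pose"].round(2).tolist())
E
```

```text
t: 2.28
ee_pos: [473.6, -147.7, 297.7]
tcp_rot: [-180.0, 0.1, 5.1]
wrist_force: [-0.8, 0.2, 0.1]
finger_gap: 85.4
finger_force: 0.0
[[0.09, 0.95, 0.31, 553.34], [-1.0, 0.08, 0.03, -140.24], [-0.0, -0.31, 0.95, 440.08], [0.0, 0.0, 0.0, 1.0]]
```

View pics/w1.png

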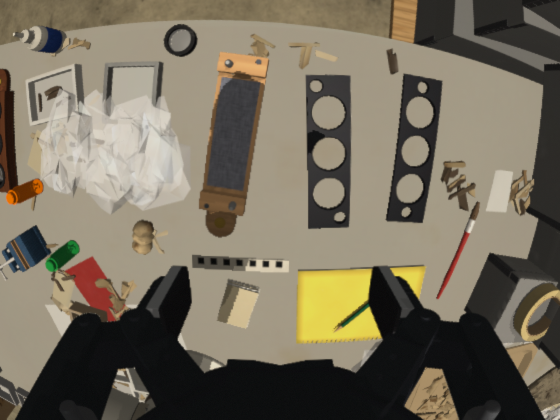

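The view shows the diagonal plate at (329,152), with its dowel holes at (316,86) and (340,216). The carrier is at (235,135), its lower half in shadow. I'll move above the plate for a second view.

```bash
python3 plan.py 493 -213 200 6.9
```

```text
at [ 473.3 -146.6  298. ] yaw 5.2
0.114 0.566 0.817 turn -0.01 rows 3
```

```bash
python3 -m inch '[{"dx":0.11,"dy":0.57,"dz":0.82,"turn":-0.01},{"dx":0.11,"dy":0.57,"dz":0.82,"turn":-0.01},{"dx":0.11,"dy":0.57,"dz":0.82,"turn":-0.01},{"dx":0.11,"dy":0.57,"dz":0.82,"turn":-0.01},{"dx":0.11,"dy":0.57,"dz":0.82,"turn":-0.01}]'
python3 - <<'E'
from h import *
c=env.capture("wrist");cv2.imwrite("pics/w2.png",c["image"]);np.savez("w2.npz",**c)
E
```

```text
t: 2.75
ee_pos: [491.8, -212.2, 198.5]
tcp_rot: [-179.9, 0.2, 7.0]
wrist_force: [-1.3, 0.1, 1.5]
finger_gap: 85.6
finger_force: 0.0
```

View pics/w2.png

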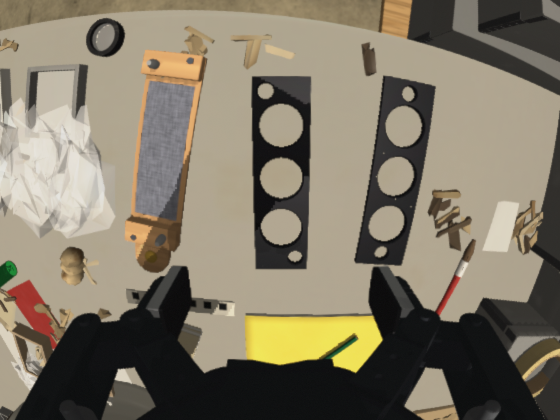

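```bash
python3 - <<'E'
from h import *
C={n:dict(np.load(n+".npz")) for n in("w1","w2")}
C["top"]=env.capture("top")
H={}
for n,r in(("w1",(295,65,360,235)),("w2",(240,65,318,275))):
    im=C[n]["image"];x0,y0,x1,y1=r;m=np.zeros(im.shape[:2],np.uint8);m[y0:y1,x0:x1]=im[y0:y1,x0:x1].max(2)<75
    H[n]=sorted([(x[1],a,x) for _,a,x in holes(m,20)],key=lambda q:q[0])
    print(n,[(q[1],q[2].round(1).tolist()) for q in H[n]])
for a,b in zip(H["w1"],H["w2"]):
    o1,d1=rays(C["w1"],a[2],1);o2,d2=rays(C["w2"],b[2],1);p,e=tri(o1,d1[0],o2,d2[0]);print(p.round(1),round(e,1),onz(C["w2"],b[2],4,1)[0].round(1))
def pad(im):
    return im
ims=[]
for n,rs in(("w1",((205,45,280,85),(195,175,270,245))),("w2",((135,45,215,85),(115,205,195,275)))):
    for x0,y0,x1,y1 in rs:
        k=cv2.resize(C[n]["image"][y0:y1,x0:x1],(400,int(400*(y1-y0)/(x1-x0)))[:2],interpolation=cv2.INTER_CUBIC)
        o=np.zeros((300,400,3),np.uint8);h=min(300,k.shape[0]);o[:h]=cv2.convertScaleAbs(k,alpha=1.0+(n=="w1" and y0>100)*1.2)[:h];ims.append(o)
cv2.imwrite("pics/pins.png",np.vstack([np.hstack(ims[:2]),np.hstack(ims[2:])]))
E
```

```text
w1 [(143.0, [315.4, 85.5]), (943.5, [327.9, 112.1]), (896.0, [328.3, 153.1]), (822.5, [328.4, 192.4]), (103.5, [339.2, 216.2])]
w2 [(232.5, [265.2, 90.6]), (1575.0, [280.8, 124.8]), (1423.0, [280.7, 177.5]), (1209.5, [280.7, 226.3]), (139.5, [294.6, 255.5])]
[ 5.842e+02 -1.851e+02  5.000e-01] 0.2 [ 584.  -185.3    4. ]
[ 5.503e+02 -2.054e+02  2.000e-01] 0.1 [ 550.6 -205.3    4. ]
[ 494.4 -212.2    0.5] 0.1 [ 495.2 -212.2    4. ]
[ 439.3 -219.2    2. ] 0.1 [ 440.1 -219.     4. ]
[ 405.9 -239.4    3.7] 0.1 [ 406.  -239.4    4. ]
```

View pics/pins.png

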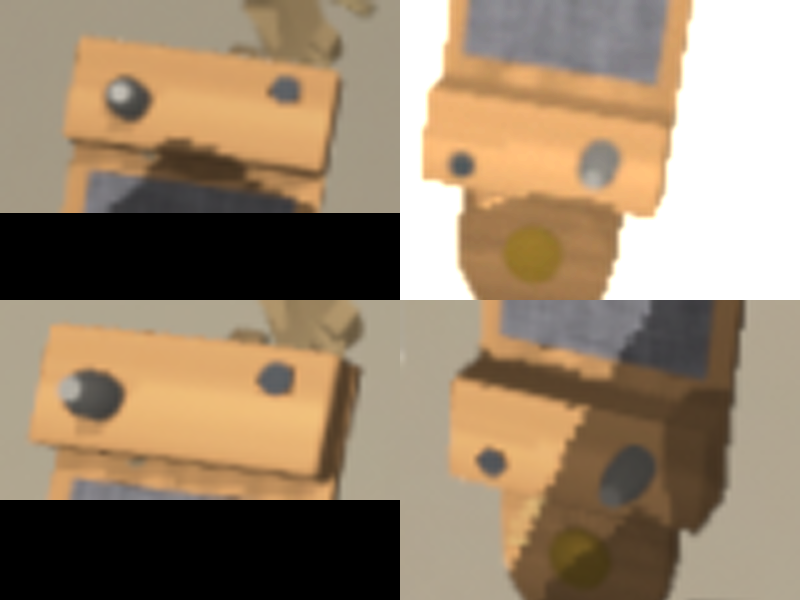

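The crops show the thick pins at the far left and near right of the end blocks. Their tips are at (227.7,62.3) and (231.8,208.8) in w1, and at (149,62.6) and (158,244) in w2. The flat screws sit at the opposite corners. I'll triangulate these.

```bash
python3 - <<'E'
from h import *
A,B=[dict(np.load(n+".npz")) for n in("w1","w2")]
Q={}
for k,a,b,z in(("pinF",(227.7,62.3),(149,62.6),40),("pinN",(231.8,208.8),(158,244),40),("scrF",(258.4,62.1),(190.2,60.6),22),("scrN",(206.4,205.9),(133.2,237.4),22)):
    o1,d1=rays(A,a,1);o2,d2=rays(B,b,1);p,e=tri(o1,d1[0],o2,d2[0])
    Q[k]=(onz(A,a,z,1)[0]+onz(B,b,z,1)[0])/2
    print(k,p.round(1),round(e,1),onz(A,a,z,1)[0].round(1),onz(B,b,z,1)[0].round(1))
c=np.mean(list(Q.values()),0);print("centre",c.round(1),(Q["pinF"]+Q["pinN"])[:2]/2,(Q["scrF"]+Q["scrN"])[:2]/2)
v=(Q["pinN"]-Q["pinF"]);ang=np.degrees(np.arctan2(v[1],v[0])-np.arctan2(32,184));print("carrier x yaw pins",ang,"len",np.linalg.norm(v[:2]))
v=(Q["scrN"]-Q["scrF"]);print("scr",np.degrees(np.arctan2(v[1],v[0])-np.arctan2(-32,184)),np.linalg.norm(v[:2]))
E
python3 plan.py 495 -212.3 60 7.0
```

```text
pinF [602.  -72.8  40.6] 0.5 [601.8 -72.8  40. ] [602.3 -72.5  40. ]
pinN [415.6 -89.2  38.1] 0.6 [416.  -89.6  40. ] [416.8 -89.8  40. ]
scrF [ 607.  -108.5   20.6] 0.9 [ 606.4 -108.7   22. ] [ 607.3 -108.9   22. ]
scrN [410.7 -51.6  21.5] 0.2 [410.8 -51.8  22. ] [411.1 -51.8  22. ]
centre [509.  -80.7  31. ] [509.21087291 -81.17557647] [508.8702995  -80.28400418]
carrier x yaw pins -184.61638407548512 len 186.4598474372542
scr 173.64689850233012 203.99720794494934
at [ 492.9 -212.   201.6] yaw 7.1
0.014 0.004 1.0 turn 0.001 rows 3
0.003 0.001 0.18 turn -0.0 rows 1
```

```bash
python3 -m inch '[{"dx":0.014,"dy":0.004,"dz":0.95},{"dx":0.014,"dy":0.004,"dz":0.95},{"dx":0.014,"dy":0.004,"dz":0.95},{"dx":0.014,"dy":0.004,"dz":0.95},{"dx":0.014,"dy":0.004,"dz":0.95}]' 76
python3 -m inch '[{"dz":0.3},{"dz":0.48},{"dz":0.48},{"dz":0.48}]'
python3 - <<'E'
from h import *
c=env.capture("wrist");cv2.imwrite("pics/w3.png",c["image"][180:,:]);
E
```

```text
invalid input
invalid input
```

View pics/w3.png

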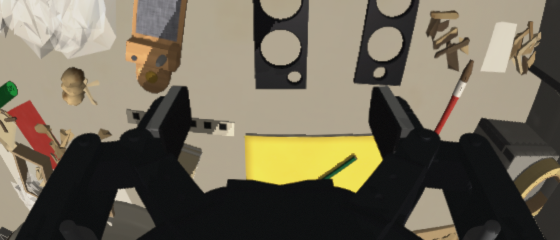

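The call was refused, probably because each row needs every key, so the arm hasn't moved.

```bash
python3 -m inch '[{"dx":0.014,"dy":0.004,"dz":0.95,"turn":0},{"dx":0.014,"dy":0.004,"dz":0.95,"turn":0},{"dx":0.014,"dy":0.004,"dz":0.95,"turn":0},{"dx":0.014,"dy":0.004,"dz":0.95,"turn":0},{"dx":0.014,"dy":0.004,"dz":0.95,"turn":0}]' 76
python3 -m inch '[{"dx":0,"dy":0,"dz":0.3,"turn":0},{"dx":0,"dy":0,"dz":0.48,"turn":0},{"dx":0,"dy":0,"dz":0.48,"turn":0},{"dx":0,"dy":0,"dz":0.48,"turn":0}]'

```

```text
t: 3.32
ee_pos: [494.4, -212.5, 87.0]
tcp_rot: [-180.0, 0.0, 7.1]
wrist_force: [-0.2, -0.1, 1.2]
finger_gap: 76.5
finger_force: 0.0
t: 3.65
ee_pos: [495.5, -213.5, 31.1]
tcp_rot: [179.9, -0.1, 7.1]
wrist_force: [-0.3, -0.1, 1.1]
finger_gap: 76.3
finger_force: 0.0
```

```bash
python3 -m inch '[{"dx":0,"dy":0,"dz":0.12,"turn":0},{"dx":0,"dy":0,"dz":0.22,"turn":0},{"dx":0,"dy":0,"dz":0.22,"turn":0},{"dx":0,"dy":0,"dz":0.22,"turn":0}]' 68
python3 -m inch '[{"dx":0,"dy":0,"dz":0.015,"turn":0},{"dx":0,"dy":0,"dz":0.03,"turn":0},{"dx":0,"dy":0,"dz":0.03,"turn":0}]'
```

```text
t: 3.98
ee_pos: [494.9, -213.5, 3.2]
tcp_rot: [180.0, -0.0, 7.0]
wrist_force: [-0.4, -0.2, 0.9]
finger_gap: 68.1
finger_force: 0.0
t: 4.23
ee_pos: [494.7, -213.5, -1.2]
tcp_rot: [180.0, -0.0, 7.0]
wrist_force: [0.2, -0.4, 0.1]
finger_gap: 68.1
finger_force: 0.0
```

```bash
python3 -m inch '[{"dx":0,"dy":0,"dz":0.01,"turn":0},{"dx":0,"dy":0,"dz":0.023,"turn":0},{"dx":0,"dy":0,"dz":0.023,"turn":0}]'
python3 -m inch '[{"dx":0,"dy":0,"dz":0,"turn":0},{"dx":0,"dy":0,"dz":0,"turn":0},{"dx":0,"dy":0,"dz":0,"turn":0},{"dx":0,"dy":0,"dz":0,"turn":0},{"dx":0,"dy":0,"dz":0,"turn":0}]' 50 60
```

```text
t: 4.48
ee_pos: [494.4, -213.3, -4.5]
tcp_rot: [-180.0, 0.0, 7.0]
wrist_force: [-0.5, 0.1, -0.4]
finger_gap: 68.0
finger_force: 0.0
t: 4.9
ee_pos: [494.7, -213.4, -3.8]
tcp_rot: [180.0, -0.0, 7.0]
wrist_force: [-0.8, 0.3, 5.8]
finger_gap: 58.0
finger_force: 64.9
```

```bash
python3 -m inch '[{"dx":0,"dy":0,"dz":-0.1,"turn":0},{"dx":0,"dy":0,"dz":-0.3,"turn":0},{"dx":0,"dy":0,"dz":-0.55,"turn":0},{"dx":0,"dy":0,"dz":-0.75,"turn":0},{"dx":0,"dy":0,"dz":-0.75,"turn":0}]'
python3 - <<'E'
from h import *
c=env.capture("wrist");cv2.imwrite("pics/w4.png",c["image"]);np.savez("w4.npz",**c)
E
python3 plan.py 509 -81.2 86 -4.6
```

```text
t: 5.32
ee_pos: [496.6, -214.3, 91.5]
tcp_rot: [179.8, -0.4, 7.0]
wrist_force: [1.3, -0.6, -0.5]
finger_gap: 57.7
finger_force: 64.9
at [ 495.9 -214.    88.9] yaw 7.0
0.224 -1.0 0.022 turn 0.065 rows 3
0.002 -0.087 0.002 turn -0.0 rows 1
```

View pics/w4.png

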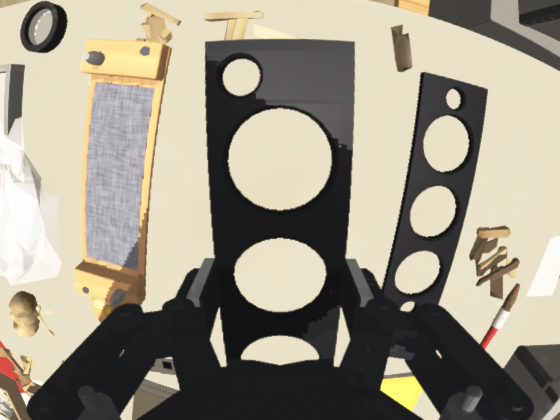

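The plate is held level between the fingers, far dowel hole at (241,76) and bores at (280,159) and (280,275). Next I'll carry it over the carrier.

```bash
python3 -m inch '[{"dx":0.06,"dy":-0.27,"dz":0.02,"turn":0.02},{"dx":0.12,"dy":-0.54,"dz":0.02,"turn":0.04},{"dx":0.17,"dy":-0.8,"dz":0.02,"turn":0.065},{"dx":0.224,"dy":-1,"dz":0.02,"turn":0.065},{"dx":0.224,"dy":-1,"dz":0.02,"turn":0.065}]' >/dev/null
python3 -m inch '[{"dx":0,"dy":-0.09,"dz":0,"turn":0},{"dx":0,"dy":-0.09,"dz":0,"turn":0},{"dx":0,"dy":-0.09,"dz":0,"turn":0}]'
python3 - <<'E'
from h import *
c=env.capture("wrist");im=c["image"];cv2.imwrite("pics/w5.png",im)
z=env.get_obs()["ee_pos"][2]+4
H=[(a,x) for _,a,x in holes(((im.max(2)<75)).astype(np.uint8),300,4000)]
for a,x in H: print(a,x.round(1),onz(c,x,z+4,1)[0].round(1),onz(c,x,z+8,1)[0].round(1))
E
python3 plan.py 509 -81.2 86 -4.6
```

```text
t: 6.03
ee_pos: [507.2, -80.2, 82.9]
tcp_rot: [180.0, 0.0, -4.7]
wrist_force: [0.5, -0.7, -3.3]
finger_gap: 57.9
finger_force: 65.0
811.5 [545.3 242. ] [ 508.8 -238.9   91. ] [ 511.1 -234.4   95. ]
1663.0 [279.4 350.6] [460.9 -75.9  91. ] [464.6 -76.2  95. ]
622.5 [340.8 339.6] [ 465.3 -109.7   91. ] [ 468.9 -109.    95. ]
610.0 [218.2 339.6] [470.8 -43.3  91. ] [474.2 -44.6  95. ]
456.5 [240.9 274.6] [511.3 -61.6  91. ] [513.6 -62.4  95. ]
1052.5 [303.8 287.7] [501.6 -91.   91. ] [504.1 -90.9  95. ]
330.5 [274.7 244. ] [526.1 -79.1  91. ] [527.9 -79.3  95. ]
3401.0 [258.8 169. ] [560.9 -75.3  91. ] [561.7 -75.6  95. ]
1586.0 [316.9 159.4] [563.1 -99.9  91. ] [563.8 -99.5  95. ]
1132.5 [240.6  76.5] [600.2 -71.4  91. ] [599.8 -71.9  95. ]
at [507.2 -80.6  83. ] yaw -4.7
0.015 0.003 -0.025 turn -0.0 rows 1
```

View pics/w5.png

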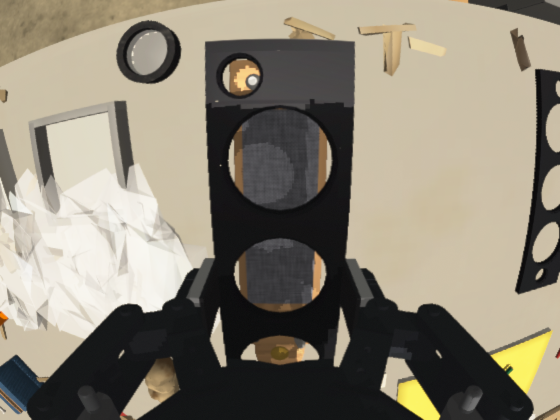

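The far pin tip shows through the dowel hole at (252,80). The hole works out about 2 mm short in x and 1.2 mm high in y. I'll correct that, descend to just above the pins and check again.

```bash
python3 -m inch '[{"dx":0.017,"dy":0.009,"dz":0.12,"turn":0},{"dx":0.017,"dy":0.009,"dz":0.24,"turn":0},{"dx":0.017,"dy":0.009,"dz":0.34,"turn":0},{"dx":0.017,"dy":0.009,"dz":0.34,"turn":0},{"dx":0.017,"dy":0.009,"dz":0.34,"turn":0}]'
python3 - <<'E'
from h import *
c=env.capture("wrist");im=c["image"]
z=env.get_obs()["ee_pos"][2]+4;print(z)
x0,y0,x1,y1=205,40,360,215
g=im[y0:y1,x0:x1].max(2)
print([(a,(x+[x0,y0]).round(1),onz(c,x+[x0,y0],z+4,1)[0].round(1)) for _,a,x in holes((g<75).astype(np.uint8),300,4000)])
cv2.imwrite("pics/w6.png",cv2.resize(im[40:130,205:360],None,fx=5,fy=5,interpolation=cv2.INTER_CUBIC))
E
```

```text
t: 6.5
ee_pos: [508.7, -81.8, 42.0]
tcp_rot: [-180.0, 0.1, -4.7]
wrist_force: [0.4, 0.0, -1.3]
finger_gap: 58.3
finger_force: 64.9
46.788569405270145
[(364.5, array([326.2, 160.1]), array([ 564.2, -105.5,   50.8])), (4656.5, array([268.6, 167.6]), array([562.9, -81.2,  50.8])), (1130.5, array([241.2,  76.7]), array([601.6, -73.5,  50.8]))]
```

View pics/w6.png

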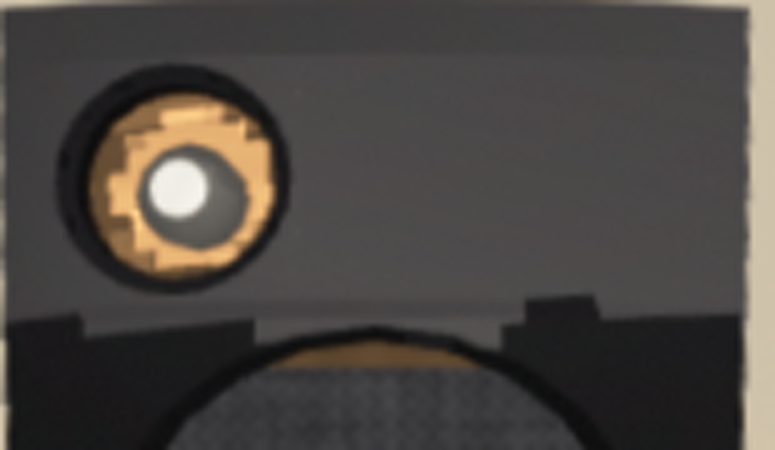

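The pin tip (241,78 in the full image) sits in the centre of the hole. Lowering now.

```bash
python3 -m inch '[{"dx":0,"dy":-0.005,"dz":0.05,"turn":0},{"dx":0,"dy":-0.005,"dz":0.1,"turn":0},{"dx":0,"dy":-0.005,"dz":0.14,"turn":0},{"dx":0,"dy":-0.005,"dz":0.17,"turn":0},{"dx":0,"dy":-0.005,"dz":0.17,"turn":0}]'
python3 -m inch '[{"dx":0,"dy":0,"dz":0.01,"turn":0},{"dx":0,"dy":0,"dz":0.02,"turn":0},{"dx":0,"dy":0,"dz":0.02,"turn":0},{"dx":0,"dy":0,"dz":0.02,"turn":0}]'
```

```text
t: 6.97
ee_pos: [508.8, -80.7, 21.1]
tcp_rot: [-180.0, 0.1, -4.7]
wrist_force: [-0.8, -0.3, -1.4]
finger_gap: 57.9
finger_force: 65.0
t: 7.3
ee_pos: [509.5, -80.9, 19.8]
tcp_rot: [180.0, -0.0, -4.7]
wrist_force: [0.7, 0.4, -2.6]
finger_gap: 58.0
finger_force: 65.0
```

```bash
python3 -m inch '[{"dx":0,"dy":0,"dz":0.01,"turn":0},{"dx":0,"dy":0,"dz":0.015,"turn":0},{"dx":0,"dy":0,"dz":0.015,"turn":0},{"dx":0,"dy":0,"dz":0.015,"turn":0}]'

```

```text
t: 7.63
ee_pos: [509.5, -80.9, 18.2]
tcp_rot: [-180.0, -0.0, -4.7]
wrist_force: [-0.9, -0.5, 1.5]
finger_gap: 57.8
finger_force: 65.4
```

```bash
python3 -m inch '[{"dx":0,"dy":0,"dz":0.005,"turn":0},{"dx":0,"dy":0,"dz":0.005,"turn":0},{"dx":0,"dy":0,"dz":0.005,"turn":0},{"dx":0,"dy":0,"dz":0.005,"turn":0}]' 76
python3 -m inch '[{"dx":0,"dy":0,"dz":-0.1,"turn":0},{"dx":0,"dy":0,"dz":-0.4,"turn":0},{"dx":0,"dy":0,"dz":-0.75,"turn":0},{"dx":0,"dy":0,"dz":-1,"turn":0},{"dx":0,"dy":0,"dz":-1,"turn":0}]' 85
python3 -m inch '[{"dx":0,"dy":0,"dz":-0.35,"turn":0},{"dx":0,"dy":0,"dz":-0.7,"turn":0},{"dx":0,"dy":0,"dz":-0.7,"turn":0},{"dx":0,"dy":0,"dz":-0.7,"turn":0}]'
python3 - <<'E'
from h import *
c=env.capture("wrist");im=c["image"];cv2.imwrite("pics/w7.png",im);np.savez("w7.npz",**c)
x0,y0,x1,y1=220,50,345,300
H=sorted([x+[x0,y0] for _,a,x in holes((im[y0:y1,x0:x1].max(2)<75).astype(np.uint8),20,1500)],key=lambda q:q[1])
for x in H: print(x.round(1),onz(c,x,26,1)[0].round(1))
E
python3 plan.py 540 280 220 0
```

```text
t: 7.97
ee_pos: [509.4, -80.9, 17.3]
tcp_rot: [180.0, -0.0, -4.7]
wrist_force: [0.1, -0.7, 0.0]
finger_gap: 75.9
finger_force: 0.0
t: 8.38
ee_pos: [512.0, -81.3, 145.3]
tcp_rot: [180.0, -0.6, -4.7]
wrist_force: [1.2, 0.2, 1.3]
finger_gap: 85.0
finger_force: 0.0
t: 8.72
ee_pos: [510.4, -81.0, 225.0]
tcp_rot: [180.0, -0.3, -4.7]
wrist_force: [-0.0, 0.1, -1.0]
finger_gap: 85.0
finger_force: 0.0
[264.2  95.1] [603.3 -72.3  26. ]
[295.7 180.1] [510.1 -98.   26. ]
[290.2 226.1] [457.7 -88.3  26. ]
[296.8 257. ] [418.4 -93.3  26. ]
[293.1 263.9] [409.6 -88.4  26. ]
at [509.8 -80.9 222.9] yaw -4.7
0.002 -1.0 0.008 turn -0.026 rows 3
0.084 -1.0 0.008 turn 0.0 rows 3
0.083 -1.0 0.008 turn 0.0 rows 3
0.001 -0.011 0.0 turn 0.0 rows 1
```

View pics/w7.png

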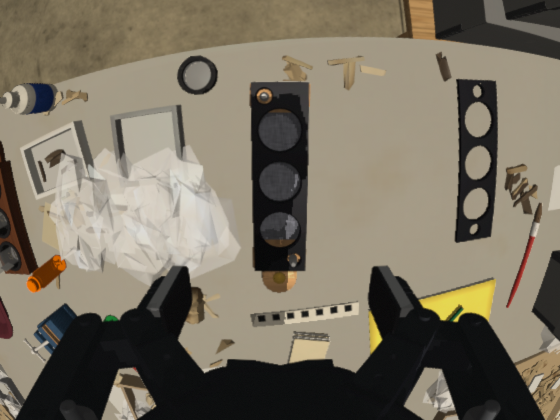

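Both pins come through the plate's holes, at (264,96) and (293,259), so it is seated. On to the rack.

```bash
python3 -m inch '[{"dx":0,"dy":-1,"dz":0,"turn":-0.026},{"dx":0,"dy":-1,"dz":0,"turn":-0.026},{"dx":0,"dy":-1,"dz":0,"turn":-0.026},{"dx":0,"dy":-1,"dz":0,"turn":-0.026}]' >/dev/null
python3 -m inch '[{"dx":0,"dy":-1,"dz":0,"turn":0},{"dx":0,"dy":-1,"dz":0,"turn":0},{"dx":0,"dy":-1,"dz":0,"turn":0},{"dx":0,"dy":-1,"dz":0,"turn":0}]' >/dev/null
python3 -m inch '[{"dx":0,"dy":-1,"dz":0,"turn":0},{"dx":0,"dy":-1,"dz":0,"turn":0},{"dx":0,"dy":-1,"dz":0,"turn":0},{"dx":0,"dy":-1,"dz":0,"turn":0},{"dx":0,"dy":-1,"dz":0,"turn":0}]'
python3 - <<'E'
from h import *
c=env.capture("wrist");np.savez("w8.npz",**c)
E
python3 -m inch '[{"dx":0,"dy":-0.6,"dz":0,"turn":0},{"dx":0,"dy":-0.6,"dz":0,"turn":0},{"dx":0,"dy":-0.6,"dz":0,"turn":0},{"dx":0,"dy":-0.6,"dz":0,"turn":0},{"dx":0,"dy":-0.6,"dz":0,"turn":0}]'
python3 - <<'E'
from h import *
c=env.capture("wrist");np.savez("w9.npz",**c)
a=np.load("w8.npz")["image"][20:320,80:480];b=c["image"][20:320,80:480]
cv2.imwrite("pics/w89.png",np.hstack([a,b]))
E
```

```text
t: 9.85
ee_pos: [522.9, 98.4, 228.1]
tcp_rot: [-175.8, 0.1, 8.4]
wrist_force: [0.3, 1.1, -1.1]
finger_gap: 85.3
finger_force: 0.0
t: 10.32
ee_pos: [519.2, 134.4, 233.3]
tcp_rot: [-174.2, 0.2, 11.5]
wrist_force: [0.3, -1.1, -0.1]
finger_gap: 85.0
finger_force: 0.0
```

View pics/w89.png

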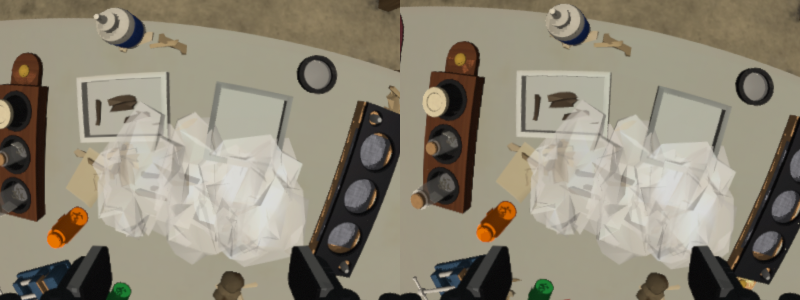

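```bash
python3 -c "
from bench import env
print(env.get_obs()['joints'])"
```

```text
[ 11.44242669   3.16044995   8.21973809  95.22826581   5.7653172
 179.9444883 ]
```

Joint 6 is at its limit (179.9°), so from here I'll use yaw ≈180, which gives the same grasp.

```bash
python3 -m inch '[{"dx":0,"dy":0,"dz":0,"turn":-0.19},{"dx":0,"dy":0,"dz":0,"turn":-0.19},{"dx":0,"dy":0,"dz":0,"turn":-0.19},{"dx":0,"dy":0,"dz":0,"turn":-0.19},{"dx":0,"dy":0,"dz":0,"turn":-0.19}]'
python3 -m inch '[{"dx":0,"dy":0,"dz":0,"turn":-0.19},{"dx":0,"dy":0,"dz":0,"turn":-0.19},{"dx":0,"dy":0,"dz":0,"turn":-0.19},{"dx":0,"dy":0,"dz":0,"turn":-0.19},{"dx":0,"dy":0,"dz":0,"turn":-0.19}]'
python3 plan.py 540 300 240 176
```

```text
t: 10.78
ee_pos: [519.2, 134.0, 233.4]
tcp_rot: [-175.2, -3.1, 45.9]
wrist_force: [-0.8, 0.8, 0.1]
finger_gap: 85.0
finger_force: 0.0
t: 11.2
ee_pos: [519.2, 134.0, 233.4]
tcp_rot: [-177.8, -5.3, 80.1]
wrist_force: [-0.9, -0.2, 0.0]
finger_gap: 84.9
finger_force: 0.0
at [519.2 134.  233.4] yaw 80.1
1.0 -0.048 -0.04 turn -0.194 rows 5
0.332 0.21 -0.015 turn -0.194 rows 5
0.0 -0.0 -0.0 turn -0.145 rows 4
```

Pushing on that limit left the tool tilted by about 6°. I can only turn about tool z, so I'll undo the tilt by moving against the opposite joint 6 limit, which should act as a mirror image.

```bash
python3 -m inch '[{"dx":0,"dy":0,"dz":0,"turn":-0.198},{"dx":0,"dy":0,"dz":0,"turn":-0.198},{"dx":0,"dy":0,"dz":0,"turn":-0.198},{"dx":0,"dy":0,"dz":0,"turn":-0.198},{"dx":0,"dy":0,"dz":0,"turn":-0.198}]' >/dev/null
python3 -m inch '[{"dx":0,"dy":0,"dz":0,"turn":-0.198},{"dx":0,"dy":0,"dz":0,"turn":-0.198},{"dx":0,"dy":0,"dz":0,"turn":-0.198},{"dx":0,"dy":0,"dz":0,"turn":-0.198},{"dx":0,"dy":0,"dz":0,"turn":-0.198}]' >/dev/null
python3 -m inch '[{"dx":0,"dy":0,"dz":0,"turn":-0.198},{"dx":0,"dy":0,"dz":0,"turn":-0.198},{"dx":0,"dy":0,"dz":0,"turn":-0.198},{"dx":0,"dy":0,"dz":0,"turn":-0.198},{"dx":0,"dy":0,"dz":0,"turn":-0.198}]' >/dev/null
python3 -m inch '[{"dx":0,"dy":0,"dz":0,"turn":-0.198},{"dx":0,"dy":0,"dz":0,"turn":-0.198},{"dx":0,"dy":0,"dz":0,"turn":-0.198},{"dx":0,"dy":0,"dz":0,"turn":-0.198},{"dx":0,"dy":0,"dz":0,"turn":-0.198}]' >/dev/null
python3 -m inch '[{"dx":0,"dy":0,"dz":0,"turn":-0.198},{"dx":0,"dy":0,"dz":0,"turn":-0.198},{"dx":0,"dy":0,"dz":0,"turn":-0.198},{"dx":0,"dy":0,"dz":0,"turn":-0.198},{"dx":0,"dy":0,"dz":0,"turn":-0.198}]' >/dev/null
python3 -m inch '[{"dx":0,"dy":0,"dz":0,"turn":-0.198},{"dx":0,"dy":0,"dz":0,"turn":-0.198},{"dx":0,"dy":0,"dz":0,"turn":-0.198},{"dx":0,"dy":0,"dz":0,"turn":-0.198},{"dx":0,"dy":0,"dz":0,"turn":-0.198}]' >/dev/null
python3 -m inch '[{"dx":0,"dy":0,"dz":0,"turn":-0.198},{"dx":0,"dy":0,"dz":0,"turn":-0.198},{"dx":0,"dy":0,"dz":0,"turn":-0.198},{"dx":0,"dy":0,"dz":0,"turn":-0.198},{"dx":0,"dy":0,"dz":0,"turn":-0.198}]'
python3 -c "
from bench import env
print(env.get_obs()['joints'])"
```

```text
t: 14.12
ee_pos: [519.2, 134.0, 233.4]
tcp_rot: [-175.8, 4.0, -30.2]
wrist_force: [0.4, -0.7, -0.5]
finger_gap: 85.2
finger_force: 0.0
[  11.41191858    3.15018477    8.21324999   95.22408242    5.7722995
 -138.29341859]
```

```bash
python3 -m inch '[{"dx":0,"dy":0,"dz":0,"turn":-0.198},{"dx":0,"dy":0,"dz":0,"turn":-0.198},{"dx":0,"dy":0,"dz":0,"turn":-0.198},{"dx":0,"dy":0,"dz":0,"turn":-0.198},{"dx":0,"dy":0,"dz":0,"turn":-0.198}]'
python3 -m inch '[{"dx":0,"dy":0.8,"dz":0,"turn":0},{"dx":0,"dy":0.8,"dz":0,"turn":0},{"dx":0,"dy":0.8,"dz":0,"turn":0},{"dx":0,"dy":0.8,"dz":0,"turn":0}]'
python3 -m inch '[{"dx":0,"dy":0.8,"dz":0,"turn":0},{"dx":0,"dy":0.8,"dz":0,"turn":0},{"dx":0,"dy":0.8,"dz":0,"turn":0},{"dx":0,"dy":0.8,"dz":0,"turn":0}]'
python3 -c "
from bench import env
print(env.get_obs()['joints'])"
```

```text
t: 14.53
ee_pos: [519.2, 134.0, 233.4]
tcp_rot: [-174.3, 0.8, 5.4]
wrist_force: [-0.1, 0.2, -0.2]
finger_gap: 85.3
finger_force: 0.0
t: 14.87
ee_pos: [526.4, 55.5, 223.4]
tcp_rot: [-175.1, 0.8, 3.3]
wrist_force: [0.0, -0.2, -0.6]
finger_gap: 85.2
finger_force: 0.0
t: 15.2
ee_pos: [531.9, 18.0, 215.5]
tcp_rot: [-176.8, 0.9, 0.2]
wrist_force: [-0.5, -0.1, 0.8]
finger_gap: 85.0
finger_force: 0.0
[   0.20337012    3.06576833    6.23874486   94.04721239    3.23508663
 -179.94728762]
```

This works: the tilt is shrinking. I'll continue.

```bash
python3 -m inch '[{"dx":0,"dy":0.8,"dz":0,"turn":0},{"dx":0,"dy":0.8,"dz":0,"turn":0},{"dx":0,"dy":0.8,"dz":0,"turn":0},{"dx":0,"dy":0.8,"dz":0,"turn":0}]'
python3 -m inch '[{"dx":0,"dy":0.5,"dz":0,"turn":0},{"dx":0,"dy":0.5,"dz":0,"turn":0},{"dx":0,"dy":0.5,"dz":0,"turn":0},{"dx":0,"dy":0.5,"dz":0,"turn":0}]'
python3 -c "
from bench import env
print(env.get_obs()['joints'],env.get_obs()['tcp_rot'])"
```

```text
t: 15.53
ee_pos: [535.0, -22.3, 210.2]
tcp_rot: [-178.5, 0.9, -3.3]
wrist_force: [0.3, 0.6, -0.4]
finger_gap: 84.7
finger_force: 0.0
t: 15.87
ee_pos: [534.5, -52.5, 208.9]
tcp_rot: [-179.8, 0.9, -5.8]
wrist_force: [0.2, 0.3, -0.4]
finger_gap: 84.7
finger_force: 0.0
[  -5.73871848    3.74040783    6.26361973   93.46304078    0.240517
 -179.94223124] [-179.76043079    0.94007091   -5.79649451]
```

```bash
python3 -m inch '[{"dx":0,"dy":0,"dz":-0.3,"turn":0.198},{"dx":0,"dy":0,"dz":-0.3,"turn":0.198},{"dx":0,"dy":0,"dz":-0.3,"turn":0.198},{"dx":0,"dy":0,"dz":-0.3,"turn":0.198},{"dx":0,"dy":0,"dz":-0.3,"turn":0.198}]'
python3 plan.py 540 290 240 176
```

```text
t: 16.28
ee_pos: [535.2, -52.0, 245.1]
tcp_rot: [179.7, 0.9, -41.7]
wrist_force: [0.1, 0.5, 0.2]
finger_gap: 84.8
finger_force: 0.0
at [535.2 -52.  245.1] yaw -41.7
-0.867 -1.0 0.02 turn 0.194 rows 5
-1.0 -0.253 0.015 turn 0.194 rows 5
-0.463 0.176 0.008 turn 0.194 rows 5
-0.0 -0.0 -0.0 turn 0.194 rows 5
-0.0 -0.0 -0.0 turn 0.014 rows 1
```

```bash
python3 -m inch '[{"dx":-0.87,"dy":-1,"dz":0.02,"turn":0.194},{"dx":-0.87,"dy":-1,"dz":0.02,"turn":0.194},{"dx":-0.87,"dy":-1,"dz":0.02,"turn":0.194},{"dx":-0.87,"dy":-1,"dz":0.02,"turn":0.194},{"dx":-0.87,"dy":-1,"dz":0.02,"turn":0.194}]'
python3 -m inch '[{"dx":-1,"dy":-0.25,"dz":0.015,"turn":0.194},{"dx":-1,"dy":-0.25,"dz":0.015,"turn":0.194},{"dx":-1,"dy":-0.25,"dz":0.015,"turn":0.194},{"dx":-1,"dy":-0.25,"dz":0.015,"turn":0.194},{"dx":-1,"dy":-0.25,"dz":0.015,"turn":0.194}]'
python3 -m inch '[{"dx":-0.46,"dy":0.18,"dz":0,"turn":0.194},{"dx":-0.46,"dy":0.18,"dz":0,"turn":0.194},{"dx":-0.46,"dy":0.18,"dz":0,"turn":0.194},{"dx":-0.46,"dy":0.18,"dz":0,"turn":0.194},{"dx":-0.46,"dy":0.18,"dz":0,"turn":0.194}]' >/dev/null
python3 -m inch '[{"dx":0,"dy":0,"dz":0,"turn":0.194},{"dx":0,"dy":0,"dz":0,"turn":0.194},{"dx":0,"dy":0,"dz":0,"turn":0.194},{"dx":0,"dy":0,"dz":0,"turn":0.194},{"dx":0,"dy":0,"dz":0,"turn":0.194}]'
python3 -c "
from h import *
print(env.get_obs()['joints'])
c=env.capture('wrist');np.savez('w10.npz',**c)"
python3 plan.py 520 340 240 180
```

```text
t: 16.7
ee_pos: [535.6, 111.5, 243.1]
tcp_rot: [179.2, 0.6, -74.7]
wrist_force: [0.3, -0.5, 0.3]
finger_gap: 85.3
finger_force: 0.0
t: 17.12
ee_pos: [532.4, 233.6, 241.6]
tcp_rot: [179.0, -0.0, -109.1]
wrist_force: [-0.0, -0.2, 0.1]
finger_gap: 85.0
finger_force: 0.0
t: 17.95
ee_pos: [530.4, 289.9, 242.5]
tcp_rot: [179.7, -0.9, -179.2]
wrist_force: [-1.0, 0.1, 0.1]
finger_gap: 84.8
finger_force: 0.0
[28.31672829 13.7489268  21.26981363 98.1868774   0.73016847 27.51314462]
at [530.4 289.9 242.5] yaw -179.6
0.084 0.418 0.021 turn 0.002 rows 2
```

```bash
python3 -m inch '[{"dx":0.08,"dy":0.42,"dz":0.02,"turn":0},{"dx":0.08,"dy":0.42,"dz":0.02,"turn":0},{"dx":0.08,"dy":0.42,"dz":0.02,"turn":0},{"dx":0.08,"dy":0.42,"dz":0.02,"turn":0},{"dx":0.08,"dy":0.42,"dz":0.02,"turn":0}]'
python3 - <<'E'
from h import *
c=env.capture('wrist');np.savez('w11.npz',**c)
a=dict(np.load("w10.npz"))["image"];b=c["image"]
o=np.hstack([a[:330,80:480],b[:330,80:480]]);cv2.imwrite("pics/w1011.png",o)
E
```

```text
t: 18.42
ee_pos: [520.2, 339.2, 240.5]
tcp_rot: [179.7, -0.9, -178.8]
wrist_force: [1.3, 0.1, 0.3]
finger_gap: 85.5
finger_force: 0.0
```

View pics/w1011.png

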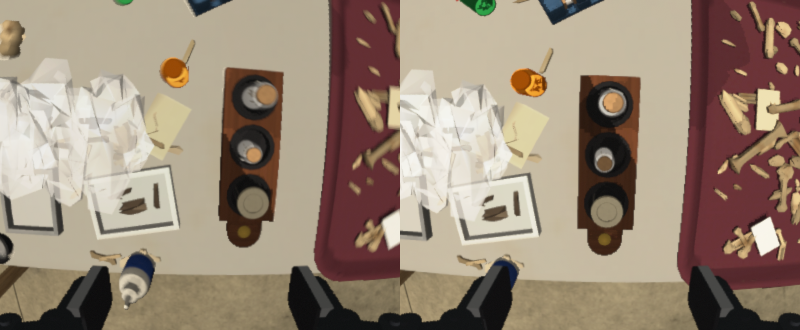

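The rack reads canister at (332,203), small vial at (334,156) and tall vial at (346,94), with the stud at (323,232), all in w10 full-frame pixels. In w11 they are at (286,210), (284,163) and (292,102), stud at (284,239). I'll refine these with masks and triangulate.

```bash
python3 - <<'E'
from h import *
A,B=[dict(np.load(n+".npz")) for n in("w10","w11")]
def near(im,p,r,f):
    x,y=p;s=im[y-r:y+r+1,x-r:x+r+1];h=cv2.cvtColor(s,cv2.COLOR_BGR2HSV).astype(int)
    bs=[(a,ce+[x-r,y-r],st) for a,ce,st in blobs(f(h),15)]
    return max(bs,key=lambda q:q[0]) if bs else None
cork=lambda h:(h[...,0]>6)&(h[...,0]<20)&(h[...,1]>70)&(h[...,2]>100)
lid=lambda h:(h[...,2]>85)&(h[...,1]<110)
st=lambda h:(h[...,0]>17)&(h[...,0]<32)&(h[...,1]>130)
for k,a,b,r,f,z in(("c",(332,203),(286,210),20,lid,60),("b",(334,156),(284,161),12,cork,66),("a",(346,94),(292,102),14,cork,86),("stud",(323,232),(284,239),10,st,10)):
    p=near(A["image"],a,r,f);q=near(B["image"],b,r,f)
    if p is None or q is None: print(k,p,q,cv2.cvtColor(A["image"][a[1]:a[1]+1,a[0]:a[0]+1],40),cv2.cvtColor(B["image"][b[1]:b[1]+1,b[0]:b[0]+1],40));continue
    o1,d1=rays(A,p[1],1);o2,d2=rays(B,q[1],1);t,e=tri(o1,d1[0],o2,d2[0])
    print(k,p[0],p[1].round(1),p[2][2:],q[0],q[1].round(1),q[2][2:],"tri",t.round(1),round(e,1),onz(A,p[1],z,1)[0].round(1),onz(B,q[1],z,1)[0].round(1))
for C,x0,y0,x1,y1 in((A,290,50,390,255),(B,245,60,335,265)):
    h=cv2.cvtColor(C["image"][y0:y1,x0:x1],40);m=((h[...,0]<14)|(h[...,0]>172))&(h[...,1]>90)&(h[...,2]<140)
    k=max(cv2.findContours(m.astype(np.uint8),0,1)[0],key=cv2.contourArea);r=cv2.minAreaRect(k);print(cv2.boundingRect(k),r)
    pts=k[:,0].astype(float)+[x0,y0];w=onz(C,pts,26,1)[:,:2]
    # straight left/right sides
    bx=cv2.boxPoints(cv2.minAreaRect(w.astype(np.float32)));print(bx.round(1).tolist())
    hl=[x+[x0,y0] for _,a,x in holes(m,150,1500)];print([onz(C,x,29,1)[0].round(1) for x in hl])
E
```

```text
c 782 [332.6 202.9] [32 31] 811 [286.4 211.6] [32 32] tri [549.4 348.5  55.6] 0.6 [548.3 347.8  60. ] [547.6 348.3  60. ]
b 188 [333.4 154.6] [16 16] 169 [284.2 163.3] [15 15] tri [495.8 344.6  66.7] 0.7 [496.2 344.8  66. ] [495.6 344.6  66. ]
a 377 [347.4  93.9] [23 25] 342 [292.8 102. ] [21 21] tri [436.2 350.2  96. ] 0.8 [436.  352.4  86. ] [435.5 350.6  86. ]
stud 122 [323.4 231.6] [12 12] 120 [284.  238.8] [13 12] tri [601.5 348.1   5.7] 0.7 [600.3 347.5  10. ] [599.3 347.9  10. ]
(9, 18, 64, 179) ((39.70718002319336, 107.56353759765625), (58.550533294677734, 177.75396728515625), 3.012787342071533)
[[404.79998779296875, 316.6000061035156], [612.5999755859375, 313.79998779296875], [613.4000244140625, 380.0], [405.70001220703125, 382.70001220703125]]
[array([592.7, 344.7,  29. ]), array([549.6, 348.4,  29. ]), array([492.4, 348.6,  29. ]), array([437. , 350.1,  29. ])]
(13, 15, 62, 180) ((42.7048454284668, 104.7159194946289), (59.268951416015625, 178.859130859375), 1.5074357986450195)
[[404.1000061035156, 317.70001220703125], [612.5, 315.29998779296875], [613.2000122070312, 380.1000061035156], [404.8999938964844, 382.3999938964844]]
[array([591.6, 347.4,  29. ]), array([548.6, 348.4,  29. ]), array([491.7, 348.8,  29. ]), array([436.3, 349.1,  29. ])]
```

Measured tops: c at (548.5,348.2,~58), b at (495.9,344.7,67) and a at (436,351,~88). These agree with the wells at x = 549, 492 and 436.5. Canister first.

```bash
python3 plan.py 548.5 348.2 125 180; python3 -c "
from h import *
print(env.get_obs()['joints'])"
```

```text
at [520.4 338.9 240.6] yaw -178.9
-0.236 0.073 0.964 turn 0.006 rows 3
[32.73388623 16.08571629 23.89191303 98.41056028  0.73709209 31.59213906]
```

```bash
python3 -m inch '[{"dx":-0.236,"dy":0.073,"dz":0.4,"turn":0.006},{"dx":-0.236,"dy":0.073,"dz":0.8,"turn":0.006},{"dx":-0.236,"dy":0.073,"dz":0.96,"turn":0.006},{"dx":-0.236,"dy":0.073,"dz":0.96,"turn":0.006},{"dx":-0.236,"dy":0.073,"dz":0.96,"turn":0.006}]' 65 30
python3 plan.py 548.5 348.2 37 180
```

```text
t: 18.88
ee_pos: [545.8, 347.8, 123.7]
tcp_rot: [179.8, -1.1, 180.0]
wrist_force: [-0.3, -0.1, 1.5]
finger_gap: 64.9
finger_force: 0.0
at [545.8 347.8 123.7] yaw 180.0
-0.023 0.003 0.723 turn -0.0 rows 3
```

```bash
python3 -m inch '[{"dx":-0.036,"dy":0.003,"dz":0.25,"turn":0},{"dx":-0.036,"dy":0.003,"dz":0.5,"turn":0},{"dx":-0.036,"dy":0.003,"dz":0.72,"turn":0},{"dx":-0.036,"dy":0.003,"dz":0.72,"turn":0},{"dx":-0.036,"dy":0.003,"dz":0.72,"turn":0}]'
python3 -m inch '[{"dx":0,"dy":0,"dz":0,"turn":0},{"dx":0,"dy":0,"dz":0,"turn":0},{"dx":0,"dy":0,"dz":0,"turn":0},{"dx":0,"dy":0,"dz":0,"turn":0},{"dx":0,"dy":0,"dz":0,"turn":0}]' 20 30
python3 -m inch '[{"dx":0,"dy":0,"dz":-0.1,"turn":0},{"dx":0,"dy":0,"dz":-0.3,"turn":0},{"dx":0,"dy":0,"dz":-0.6,"turn":0},{"dx":0,"dy":0,"dz":-0.9,"turn":0},{"dx":0,"dy":0,"dz":-0.9,"turn":0}]'
python3 plan.py 453.4 -76.7 155 175.4
```

```text
t: 19.3
ee_pos: [550.2, 350.1, 41.1]
tcp_rot: [179.7, -0.8, -180.0]
wrist_force: [0.0, 0.1, 0.4]
finger_gap: 65.2
finger_force: 0.0
t: 19.72
ee_pos: [551.0, 350.5, 41.6]
tcp_rot: [179.6, -0.7, -180.0]
wrist_force: [-0.7, -1.6, 8.5]
finger_gap: 32.3
finger_force: 29.0
t: 20.13
ee_pos: [553.4, 350.7, 156.3]
tcp_rot: [179.4, -0.4, -180.0]
wrist_force: [1.1, 0.5, 1.0]
finger_gap: 32.5
finger_force: 30.1
at [553.4 350.7 156.3] yaw -180.0
0.234 -1.0 0.003 turn 0.026 rows 3
0.15 -1.0 0.003 turn -0.0 rows 3
0.15 -1.0 0.003 turn -0.0 rows 3
0.09 -0.602 0.001 turn -0.0 rows 2
```

```bash
python3 -m inch '[{"dx":0,"dy":0,"dz":0,"turn":0},{"dx":0,"dy":0,"dz":0,"turn":0}]'
python3 -c "
from h import *
o=env.get_obs();print(o['joints'],o['qd'].round(2))"
```

```text
t: 20.3
ee_pos: [551.4, 349.5, 147.2]
tcp_rot: [179.7, -0.9, -180.0]
wrist_force: [0.3, 0.0, -1.9]
finger_gap: 32.2
finger_force: 30.1
[32.04450684 19.08665692 17.24418275 88.71986535  0.73489525 32.03081813] [-0.04  0.94 -2.02 -0.45 -0.01  0.02]
```

```bash
python3 -m inch '[{"dx":0.08,"dy":-0.3,"dz":-0.25,"turn":0.01},{"dx":0.15,"dy":-0.6,"dz":-0.25,"turn":0.02},{"dx":0.23,"dy":-0.9,"dz":-0.25,"turn":0.026},{"dx":0.23,"dy":-1,"dz":-0.25,"turn":0.026},{"dx":0.23,"dy":-1,"dz":-0.25,"turn":0.026}]' >/dev/null
python3 -m inch '[{"dx":0.05,"dy":-0.33,"dz":0,"turn":0},{"dx":0.1,"dy":-0.66,"dz":0,"turn":0},{"dx":0.15,"dy":-1,"dz":0,"turn":0},{"dx":0.15,"dy":-1,"dz":0,"turn":0}]' >/dev/null
python3 -m inch '[{"dx":0.05,"dy":-0.33,"dz":0,"turn":0},{"dx":0.1,"dy":-0.66,"dz":0,"turn":0},{"dx":0.15,"dy":-1,"dz":0,"turn":0},{"dx":0.15,"dy":-1,"dz":0,"turn":0}]'
python3 -m inch '[{"dx":0.03,"dy":-0.2,"dz":0,"turn":0},{"dx":0.06,"dy":-0.4,"dz":0,"turn":0},{"dx":0.09,"dy":-0.6,"dz":0,"turn":0},{"dx":0.09,"dy":-0.6,"dz":0,"turn":0},{"dx":0.09,"dy":-0.6,"dz":0,"turn":0}]'
python3 plan.py 455.5 -76.7 110 175.4
```

```text
t: 21.38
ee_pos: [467.6, -11.3, 175.3]
tcp_rot: [179.9, -1.0, 175.1]
wrist_force: [0.2, 0.6, -1.5]
finger_gap: 32.2
finger_force: 30.3
t: 21.8
ee_pos: [452.3, -78.1, 175.1]
tcp_rot: [179.8, -1.0, 175.2]
wrist_force: [0.3, 0.2, -1.7]
finger_gap: 32.3
finger_force: 30.3
at [452.3 -78.1 175.1] yaw 175.2
-0.026 0.014 0.543 turn -0.001 rows 2
```

```bash
python3 -m inch '[{"dx":-0.04,"dy":-0.01,"dz":0.25,"turn":0},{"dx":-0.04,"dy":-0.01,"dz":0.5,"turn":0},{"dx":-0.04,"dy":-0.01,"dz":0.75,"turn":0},{"dx":-0.04,"dy":-0.01,"dz":0.85,"turn":0},{"dx":-0.04,"dy":-0.01,"dz":0.85,"turn":0}]'
python3 -m inch '[{"dx":0,"dy":0,"dz":0,"turn":0},{"dx":0,"dy":0,"dz":0,"turn":0},{"dx":0,"dy":0,"dz":0,"turn":0}]'
python3 plan.py 455.5 -76.7 39 175.4
python3 - <<'E'
from h import *
# holes of plate beyond the canister and pins, for a check of the bores: grey floor discs
c=env.capture("wrist");im=c["image"];h=cv2.cvtColor(im,40)
m=(h[...,2]<75).astype(np.uint8)
for _,a,x in holes(m,80,3000):
    w=onz(c,x,26,1)[0]
    if 380<w[0]<620 and -125<w[1]<-40: print(a,x.round(1),w.round(1))
E
```

```text
t: 22.22
ee_pos: [453.7, -77.7, 70.7]
tcp_rot: [179.7, -1.2, 175.4]
wrist_force: [-0.3, -0.4, -1.6]
finger_gap: 31.8
finger_force: 30.2
t: 22.47
ee_pos: [456.4, -78.9, 75.7]
tcp_rot: [179.8, -0.8, 175.3]
wrist_force: [-0.7, -0.2, -0.9]
finger_gap: 32.2
finger_force: 30.3
at [456.4 -78.9  75.7] yaw 175.3
0.009 0.018 0.305 turn -0.0 rows 1
924.5 [282.3 352.2] [557.7 -84.4  26. ]
104.0 [322.8 347.3] [555.9 -52.6  26. ]
252.5 [239.4 347. ] [ 550.  -117.3   26. ]
4245.5 [279.5 279.7] [490.6 -81.1  26. ]
234.0 [305.8 221.5] [449.9 -61.1  26. ]
479.0 [256.8 173. ] [416.4 -88.9  26. ]
```

```bash
python3 -m inch '[{"dx":0.005,"dy":0.018,"dz":0.1,"turn":0},{"dx":0.005,"dy":0.018,"dz":0.2,"turn":0},{"dx":0.005,"dy":0.018,"dz":0.27,"turn":0},{"dx":0.005,"dy":0.018,"dz":0.27,"turn":0},{"dx":0.005,"dy":0.018,"dz":0.27,"turn":0}]'
python3 -m inch '[{"dx":0,"dy":0,"dz":0.015,"turn":0},{"dx":0,"dy":0,"dz":0.03,"turn":0},{"dx":0,"dy":0,"dz":0.03,"turn":0},{"dx":0,"dy":0,"dz":0.03,"turn":0}]'
```

```text
t: 22.93
ee_pos: [453.6, -76.6, 40.2]
tcp_rot: [179.8, -1.0, 175.3]
wrist_force: [0.4, -0.4, 0.4]
finger_gap: 31.9
finger_force: 29.7
t: 23.27
ee_pos: [454.8, -76.8, 38.9]
tcp_rot: [179.8, -0.8, 175.3]
wrist_force: [-3.0, -0.7, 11.8]
finger_gap: 32.2
finger_force: 30.3
```

Floor contact came at the expected height, so I'll release and go for sample_b.

```bash
python3 -m inch '[{"dx":0,"dy":0,"dz":-0.008,"turn":0},{"dx":0,"dy":0,"dz":-0.008,"turn":0},{"dx":0,"dy":0,"dz":-0.008,"turn":0},{"dx":0,"dy":0,"dz":-0.008,"turn":0}]' 65
python3 -m inch '[{"dx":0,"dy":0,"dz":-0.2,"turn":0},{"dx":0,"dy":0,"dz":-0.5,"turn":0},{"dx":0,"dy":0,"dz":-0.8,"turn":0},{"dx":0,"dy":0,"dz":-1,"turn":0},{"dx":0,"dy":0,"dz":-1,"turn":0}]'
python3 -m inch '[{"dx":0,"dy":0,"dz":-0.3,"turn":0},{"dx":0,"dy":0,"dz":-0.3,"turn":0},{"dx":0,"dy":0,"dz":-0.3,"turn":0}]'
python3 - <<'E'
from h import *
c=env.capture("wrist");np.savez("wc.npz",**c);im=c["image"];h=cv2.cvtColor(im,40)
m=(h[...,2]>100)&(h[...,1]<110)
for a,ce,st in blobs(m,200):
    w=onz(c,ce,58,1)[0]
    if 380<w[0]<520 and -125<w[1]<-30: print("lid?",a,st,ce.round(1),w.round(1))
E
python3 plan.py 496 345 180 180
```

```text
t: 23.6
ee_pos: [454.1, -76.5, 38.4]
tcp_rot: [179.8, -1.0, 175.3]
wrist_force: [0.2, 0.4, 0.6]
finger_gap: 65.2
finger_force: 0.0
t: 24.02
ee_pos: [458.1, -77.5, 163.9]
tcp_rot: [179.8, -0.5, 175.3]
wrist_force: [0.6, 0.3, -0.1]
finger_gap: 64.8
finger_force: 0.0
t: 24.27
ee_pos: [457.5, -77.5, 195.9]
tcp_rot: [179.8, -0.8, 175.3]
wrist_force: [0.1, 0.2, -0.2]
finger_gap: 65.2
finger_force: 0.0
lid? 141165 [  0   0 560 368] [296.2 168.6] [433.3 -59.9  58. ]
lid? 1052 [260 172  37  36] [277.8 189.3] [450.7 -77.6  58. ]
at [457.  -77.4 194.6] yaw 175.3
-0.011 1.0 0.035 turn -0.026 rows 3
-0.092 1.0 0.034 turn 0.0 rows 3
-0.093 1.0 0.035 turn 0.0 rows 3
-0.048 0.524 0.018 turn 0.0 rows 2
```

The canister stands at (450.7,-77.6), inside its bore at (453.4,-76.7).

```bash
python3 -m inch '[{"dx":-0.01,"dy":1,"dz":0.03,"turn":-0.026},{"dx":-0.01,"dy":1,"dz":0.03,"turn":-0.026},{"dx":-0.01,"dy":1,"dz":0.03,"turn":-0.026},{"dx":-0.01,"dy":1,"dz":0.03,"turn":-0.026}]' 55 >/dev/null
python3 -m inch '[{"dx":-0.09,"dy":1,"dz":0.03,"turn":0},{"dx":-0.09,"dy":1,"dz":0.03,"turn":0},{"dx":-0.09,"dy":1,"dz":0.03,"turn":0},{"dx":-0.09,"dy":1,"dz":0.03,"turn":0}]' >/dev/null
python3 -m inch '[{"dx":-0.09,"dy":1,"dz":0.03,"turn":0},{"dx":-0.09,"dy":1,"dz":0.03,"turn":0},{"dx":-0.09,"dy":1,"dz":0.03,"turn":0},{"dx":-0.09,"dy":1,"dz":0.03,"turn":0}]' >/dev/null
python3 -m inch '[{"dx":-0.05,"dy":0.524,"dz":0.02,"turn":0},{"dx":-0.05,"dy":0.524,"dz":0.02,"turn":0},{"dx":-0.05,"dy":0.524,"dz":0.02,"turn":0},{"dx":-0.05,"dy":0.524,"dz":0.02,"turn":0},{"dx":-0.05,"dy":0.524,"dz":0.02,"turn":0}]'
python3 plan.py 496 345 35 180
```

```text
t: 25.73
ee_pos: [494.9, 344.1, 182.2]
tcp_rot: [179.8, -1.0, -180.0]
wrist_force: [0.5, 0.0, 0.2]
finger_gap: 54.9
finger_force: 0.0
at [494.9 344.1 182.2] yaw -180.0
-0.008 0.006 1.0 turn 0.0 rows 3
-0.001 0.002 0.227 turn 0.0 rows 1
```

```bash
python3 -m inch '[{"dx":-0.015,"dy":0.006,"dz":0.3,"turn":0},{"dx":-0.02,"dy":0.006,"dz":0.6,"turn":0},{"dx":-0.025,"dy":0.006,"dz":0.8,"turn":0},{"dx":-0.025,"dy":0.006,"dz":0.8,"turn":0},{"dx":-0.025,"dy":0.006,"dz":0.8,"turn":0}]'
python3 -m inch '[{"dx":0,"dy":0,"dz":0,"turn":0},{"dx":0,"dy":0,"dz":0,"turn":0}]'
python3 plan.py 496 345 35 180
```

```text
t: 26.15
ee_pos: [496.0, 344.7, 86.7]
tcp_rot: [179.8, -1.0, 179.9]
wrist_force: [-0.3, 0.2, 1.1]
finger_gap: 55.3
finger_force: 0.0
t: 26.32
ee_pos: [497.6, 346.5, 89.7]
tcp_rot: [179.6, -0.7, 180.0]
wrist_force: [0.8, -0.3, -0.4]
finger_gap: 54.9
finger_force: 0.0
at [497.6 346.5  89.7] yaw 180.0
0.013 -0.012 0.456 turn -0.0 rows 2
```

```bash
python3 -m inch '[{"dx":0,"dy":-0.008,"dz":0.15,"turn":0},{"dx":0,"dy":-0.008,"dz":0.3,"turn":0},{"dx":0,"dy":-0.008,"dz":0.44,"turn":0},{"dx":0,"dy":-0.008,"dz":0.44,"turn":0},{"dx":0,"dy":-0.008,"dz":0.44,"turn":0}]'
python3 -m inch '[{"dx":0,"dy":0,"dz":0,"turn":0},{"dx":0,"dy":0,"dz":0,"turn":0},{"dx":0,"dy":0,"dz":0,"turn":0},{"dx":0,"dy":0,"dz":0,"turn":0},{"dx":0,"dy":0,"dz":0,"turn":0}]' 10 30
python3 -m inch '[{"dx":0,"dy":0,"dz":0,"turn":0}]'
python3 -m inch '[{"dx":0,"dy":0,"dz":-0.1,"turn":0},{"dx":0,"dy":0,"dz":-0.3,"turn":0},{"dx":0,"dy":0,"dz":-0.6,"turn":0},{"dx":0,"dy":0,"dz":-0.9,"turn":0},{"dx":0,"dy":0,"dz":-1,"turn":0}]'
python3 -m inch '[{"dx":0,"dy":0,"dz":-0.2,"turn":0},{"dx":0,"dy":0,"dz":-0.2,"turn":0},{"dx":0,"dy":0,"dz":-0.2,"turn":0}]'
python3 plan.py 510 -81.2 180 175.4
```

```text
t: 26.73
ee_pos: [495.9, 345.6, 35.2]
tcp_rot: [179.7, -0.9, -180.0]
wrist_force: [0.4, -0.1, 1.3]
finger_gap: 55.0
finger_force: 0.0
t: 27.15
ee_pos: [496.5, 345.9, 35.8]
tcp_rot: [179.6, -0.8, -180.0]
wrist_force: [0.2, -1.0, 6.6]
finger_gap: 20.5
finger_force: 29.0
t: 27.23
ee_pos: [496.4, 345.9, 35.9]
tcp_rot: [179.6, -0.8, -180.0]
wrist_force: [0.4, -0.5, 6.8]
finger_gap: 20.2
finger_force: 29.0
t: 27.65
ee_pos: [498.8, 345.7, 161.0]
tcp_rot: [179.5, -0.6, -180.0]
wrist_force: [0.7, -0.2, 0.3]
finger_gap: 20.8
finger_force: 29.4
t: 27.9
ee_pos: [498.5, 345.2, 180.0]
tcp_rot: [179.6, -0.8, -180.0]
wrist_force: [-0.0, -0.1, -1.1]
finger_gap: 20.6
finger_force: 29.4
at [498.5 345.2 180. ] yaw -180.0
-0.027 -1.0 0.0 turn 0.026 rows 3
-0.109 -1.0 0.0 turn -0.0 rows 3
-0.108 -1.0 0.0 turn -0.0 rows 3
-0.059 -0.539 0.0 turn -0.0 rows 2
```

```bash
python3 -m inch '[{"dx":0,"dy":-0.3,"dz":0,"turn":0.01},{"dx":-0.01,"dy":-0.6,"dz":0,"turn":0.02},{"dx":-0.03,"dy":-0.9,"dz":0,"turn":0.026},{"dx":-0.03,"dy":-1,"dz":0,"turn":0.026}]' >/dev/null
python3 -m inch '[{"dx":-0.04,"dy":-0.33,"dz":0,"turn":0},{"dx":-0.08,"dy":-0.66,"dz":0,"turn":0},{"dx":-0.11,"dy":-1,"dz":0,"turn":0},{"dx":-0.11,"dy":-1,"dz":0,"turn":0}]' >/dev/null
python3 -m inch '[{"dx":-0.04,"dy":-0.33,"dz":0,"turn":0},{"dx":-0.08,"dy":-0.66,"dz":0,"turn":0},{"dx":-0.11,"dy":-1,"dz":0,"turn":0},{"dx":-0.11,"dy":-1,"dz":0,"turn":0}]' >/dev/null
python3 -m inch '[{"dx":-0.02,"dy":-0.2,"dz":0,"turn":0},{"dx":-0.04,"dy":-0.4,"dz":0,"turn":0},{"dx":-0.06,"dy":-0.54,"dz":0,"turn":0},{"dx":-0.06,"dy":-0.54,"dz":0,"turn":0},{"dx":-0.06,"dy":-0.54,"dz":0,"turn":0}]'
python3 plan.py 509.8 -81.2 75 175.4
```

```text
t: 29.32
ee_pos: [509.9, -82.1, 174.9]
tcp_rot: [179.8, -1.0, 175.2]
wrist_force: [0.6, 0.4, -0.2]
finger_gap: 20.7
finger_force: 29.6
at [509.9 -82.1 174.9] yaw 175.2
0.001 0.007 0.833 turn -0.001 rows 3
```

```bash
python3 -m inch '[{"dx":-0.015,"dy":0,"dz":0.25,"turn":0},{"dx":-0.015,"dy":0,"dz":0.5,"turn":0},{"dx":-0.015,"dy":0,"dz":0.75,"turn":0},{"dx":-0.015,"dy":0,"dz":0.83,"turn":0},{"dx":-0.015,"dy":0,"dz":0.83,"turn":0}]'
python3 -m inch '[{"dx":0,"dy":0,"dz":0,"turn":0},{"dx":0,"dy":0,"dz":0,"turn":0},{"dx":0,"dy":0,"dz":0,"turn":0}]'
python3 plan.py 509.8 -81.2 35 175.4
```

```text
t: 29.73
ee_pos: [508.7, -80.1, 73.5]
tcp_rot: [179.7, -1.2, 175.4]
wrist_force: [-0.7, 0.9, -0.2]
finger_gap: 20.6
finger_force: 29.6
t: 29.98
ee_pos: [511.5, -81.3, 78.2]
tcp_rot: [179.8, -0.8, 175.3]
wrist_force: [-0.1, -0.7, -0.9]
finger_gap: 20.5
finger_force: 29.6
at [511.5 -81.3  78.2] yaw 175.3
0.014 -0.001 0.36 turn -0.0 rows 2
```

```bash
python3 -m inch '[{"dx":0,"dy":0,"dz":0.12,"turn":0},{"dx":0,"dy":0,"dz":0.24,"turn":0},{"dx":0,"dy":0,"dz":0.34,"turn":0},{"dx":0,"dy":0,"dz":0.34,"turn":0},{"dx":0,"dy":0,"dz":0.34,"turn":0}]'
python3 -m inch '[{"dx":0,"dy":0,"dz":0.01,"turn":0},{"dx":0,"dy":0,"dz":0.02,"turn":0},{"dx":0,"dy":0,"dz":0.02,"turn":0},{"dx":0,"dy":0,"dz":0.02,"turn":0}]'
```

```text
t: 30.4
ee_pos: [509.8, -81.1, 35.8]
tcp_rot: [179.8, -0.9, 175.3]
wrist_force: [0.3, 0.2, -0.2]
finger_gap: 20.8
finger_force: 29.2
t: 30.73
ee_pos: [510.2, -81.2, 33.8]
tcp_rot: [179.8, -0.9, 175.3]
wrist_force: [-0.5, 0.1, 4.0]
finger_gap: 20.5
finger_force: 29.6
```

```bash
python3 -m inch '[{"dx":0,"dy":0,"dz":0,"turn":0},{"dx":0,"dy":0,"dz":0,"turn":0},{"dx":0,"dy":0,"dz":0,"turn":0},{"dx":0,"dy":0,"dz":0,"turn":0}]' 60
python3 -m inch '[{"dx":0,"dy":0,"dz":-0.2,"turn":0},{"dx":0,"dy":0,"dz":-0.5,"turn":0},{"dx":0,"dy":0,"dz":-0.8,"turn":0},{"dx":0,"dy":0,"dz":-1,"turn":0},{"dx":0,"dy":0,"dz":-1,"turn":0}]' >/dev/null
python3 -m inch '[{"dx":0,"dy":0,"dz":-0.3,"turn":0},{"dx":0,"dy":0,"dz":-0.3,"turn":0},{"dx":0,"dy":0,"dz":-0.3,"turn":0}]'
python3 - <<'E'
from h import *
c=env.capture("wrist");np.savez("wb.npz",**c);im=c["image"];h=cv2.cvtColor(im,40)
m=(h[...,0]>6)&(h[...,0]<20)&(h[...,1]>70)&(h[...,2]>90)
for a,ce,st in blobs(m,40):
    w=onz(c,ce,64,1)[0]
    if 400<w[0]<620 and -125<w[1]<-30: print("cork?",a,st,ce.round(1),w.round(1))
m=(h[...,2]>85)&(h[...,1]<110)
for a,ce,st in blobs(m,200):
    w=onz(c,ce,58,1)[0]
    if 380<w[0]<520 and -125<w[1]<-30 and a<3000: print("lid?",a,st,ce.round(1),w.round(1))
E
python3 plan.py 436.5 351 190 180
```

```text
t: 31.07
ee_pos: [509.6, -81.1, 32.9]
tcp_rot: [179.8, -1.0, 175.3]
wrist_force: [-0.5, -0.2, 0.4]
finger_gap: 59.9
finger_force: 0.0
t: 31.73
ee_pos: [513.0, -82.0, 190.3]
tcp_rot: [179.8, -0.8, 175.3]
wrist_force: [0.2, 0.3, 0.7]
finger_gap: 60.2
finger_force: 0.0
cork? 140 [255  83  17  17] [261.8  91.3] [419.7 -88.   64. ]
cork? 202 [270 189  17  15] [277.7 196.1] [509.3 -82.4  64. ]
cork? 208 [250 284  29  14] [265.6 290. ] [ 601.8 -101.9   64. ]
lid? 1202 [258 108  39  39] [276.9 127.2] [450.9 -78.3  58. ]
lid? 397 [267 173  23  32] [277.7 185.5] [501.5 -81.8  58. ]
at [512.5 -82.  189. ] yaw 175.3
0.261 1.0 -0.002 turn -0.026 rows 3
0.175 1.0 -0.003 turn 0.0 rows 3
0.176 1.0 -0.002 turn 0.0 rows 3
0.103 0.59 -0.002 turn 0.0 rows 2
```

The small vial stands at (509.3,-82.4) and the canister is unmoved. Last, the tall vial.

```bash
python3 -m inch '[{"dx":0.26,"dy":1,"dz":0,"turn":-0.026},{"dx":0.26,"dy":1,"dz":0,"turn":-0.026},{"dx":0.26,"dy":1,"dz":0,"turn":-0.026},{"dx":0.26,"dy":1,"dz":0,"turn":-0.026}]' 60 >/dev/null
python3 -m inch '[{"dx":0.175,"dy":1,"dz":0,"turn":0},{"dx":0.175,"dy":1,"dz":0,"turn":0},{"dx":0.175,"dy":1,"dz":0,"turn":0},{"dx":0.175,"dy":1,"dz":0,"turn":0}]' >/dev/null
python3 -m inch '[{"dx":0.175,"dy":1,"dz":0,"turn":0},{"dx":0.175,"dy":1,"dz":0,"turn":0},{"dx":0.175,"dy":1,"dz":0,"turn":0},{"dx":0.175,"dy":1,"dz":0,"turn":0}]' >/dev/null
python3 -m inch '[{"dx":0.1,"dy":0.59,"dz":0,"turn":0},{"dx":0.1,"dy":0.59,"dz":0,"turn":0},{"dx":0.1,"dy":0.59,"dz":0,"turn":0},{"dx":0.1,"dy":0.59,"dz":0,"turn":0},{"dx":0.1,"dy":0.59,"dz":0,"turn":0}]'
python3 - <<'E'
from h import *
c=env.capture("wrist");im=c["image"];h=cv2.cvtColor(im,40)
m=(h[...,0]>6)&(h[...,0]<20)&(h[...,1]>70)&(h[...,2]>90)
for a,ce,st in blobs(m,60):
    w=onz(c,ce,86,1)[0]
    if 400<w[0]<480 and 310<w[1]<390: print("cork?",a,st,ce.round(1),w.round(1))
E
python3 plan.py 436.5 351 110 180
```

```text
t: 33.2
ee_pos: [436.8, 350.3, 191.4]
tcp_rot: [179.8, -1.0, -180.0]
wrist_force: [0.9, -0.5, 0.9]
finger_gap: 59.8
finger_force: 0.0
cork? 455 [267 194  25  24] [278.8 206.1] [435.5 350.5  86. ]
at [437.  350.  191.8] yaw 180.0
0.004 0.008 0.681 turn -0.0 rows 2
```

```bash
python3 -m inch '[{"dx":0,"dy":0.003,"dz":0.3,"turn":0},{"dx":0,"dy":0.003,"dz":0.6,"turn":0},{"dx":0,"dy":0.003,"dz":0.6,"turn":0},{"dx":0,"dy":0.003,"dz":0.6,"turn":0},{"dx":0,"dy":0.003,"dz":0.6,"turn":0}]'
python3 -m inch '[{"dx":0,"dy":0,"dz":0.2,"turn":0},{"dx":0,"dy":0,"dz":0.45,"turn":0},{"dx":0,"dy":0,"dz":0.65,"turn":0},{"dx":0,"dy":0,"dz":0.65,"turn":0},{"dx":0,"dy":0,"dz":0.65,"turn":0}]'
python3 -m inch '[{"dx":0,"dy":0,"dz":0,"turn":0},{"dx":0,"dy":0,"dz":0,"turn":0},{"dx":0,"dy":0,"dz":0,"turn":0},{"dx":0,"dy":0,"dz":0,"turn":0},{"dx":0,"dy":0,"dz":0,"turn":0}]' 15 30
python3 -m inch '[{"dx":0,"dy":0,"dz":-0.1,"turn":0},{"dx":0,"dy":0,"dz":-0.3,"turn":0},{"dx":0,"dy":0,"dz":-0.6,"turn":0},{"dx":0,"dy":0,"dz":-0.9,"turn":0},{"dx":0,"dy":0,"dz":-1,"turn":0}]'
python3 -m inch '[{"dx":0,"dy":0,"dz":-0.3,"turn":0},{"dx":0,"dy":0,"dz":-0.3,"turn":0},{"dx":0,"dy":0,"dz":-0.3,"turn":0}]'
python3 plan.py 565.5 -85.7 190 175.4
```

```text
t: 33.67
ee_pos: [436.5, 351.4, 122.5]
tcp_rot: [179.6, -0.8, 180.0]
wrist_force: [0.0, 0.8, 1.1]
finger_gap: 59.7
finger_force: 0.0
t: 34.08
ee_pos: [435.0, 352.3, 44.1]
tcp_rot: [179.7, -0.9, 180.0]
wrist_force: [0.0, 0.3, 0.6]
finger_gap: 59.6
finger_force: 0.0
t: 34.5
ee_pos: [435.7, 352.7, 44.9]
tcp_rot: [179.6, -0.7, 180.0]
wrist_force: [0.6, -2.1, 7.0]
finger_gap: 27.3
finger_force: 28.7
t: 34.92
ee_pos: [437.6, 352.5, 169.4]
tcp_rot: [179.4, -0.6, -180.0]
wrist_force: [1.1, 0.6, 0.5]
finger_gap: 26.8
finger_force: 29.4
t: 35.17
ee_pos: [437.8, 352.0, 201.4]
tcp_rot: [179.5, -0.7, -180.0]
wrist_force: [-1.0, 0.3, -1.1]
finger_gap: 27.0
finger_force: 29.4
at [437.8 352.  201.4] yaw -180.0
-0.292 -1.0 0.026 turn 0.026 rows 3
-0.382 -1.0 0.027 turn -0.0 rows 4
-0.383 -1.0 0.026 turn -0.0 rows 4
-0.22 -0.576 0.016 turn -0.0 rows 2
```

```bash
python3 -m inch '[{"dx":-0.09,"dy":-0.3,"dz":0,"turn":0.01},{"dx":-0.18,"dy":-0.6,"dz":0,"turn":0.02},{"dx":-0.27,"dy":-0.9,"dz":0,"turn":0.026},{"dx":-0.29,"dy":-1,"dz":0,"turn":0.026}]' >/dev/null
python3 -m inch '[{"dx":-0.13,"dy":-0.33,"dz":0,"turn":0},{"dx":-0.25,"dy":-0.66,"dz":0,"turn":0},{"dx":-0.38,"dy":-1,"dz":0,"turn":0},{"dx":-0.38,"dy":-1,"dz":0,"turn":0}]' >/dev/null
python3 -m inch '[{"dx":-0.13,"dy":-0.33,"dz":0,"turn":0},{"dx":-0.25,"dy":-0.66,"dz":0,"turn":0},{"dx":-0.38,"dy":-1,"dz":0,"turn":0},{"dx":-0.38,"dy":-1,"dz":0,"turn":0}]' >/dev/null
python3 -m inch '[{"dx":-0.07,"dy":-0.2,"dz":0,"turn":0},{"dx":-0.15,"dy":-0.4,"dz":0,"turn":0},{"dx":-0.22,"dy":-0.58,"dz":0,"turn":0},{"dx":-0.22,"dy":-0.58,"dz":0,"turn":0},{"dx":-0.22,"dy":-0.58,"dz":0,"turn":0}]'
python3 plan.py 565.5 -85.7 90 175.4
```

```text
t: 36.58
ee_pos: [563.6, -87.1, 193.2]
tcp_rot: [179.8, -1.0, 175.2]
wrist_force: [0.2, 0.0, -1.6]
finger_gap: 26.8
finger_force: 29.6
at [563.6 -87.1 193.2] yaw 175.2
-0.015 0.013 0.86 turn -0.001 rows 3
```

```bash
python3 -m inch '[{"dx":-0.025,"dy":0.006,"dz":0.25,"turn":0},{"dx":-0.025,"dy":0.006,"dz":0.5,"turn":0},{"dx":-0.025,"dy":0.006,"dz":0.75,"turn":0},{"dx":-0.025,"dy":0.006,"dz":0.86,"turn":0},{"dx":-0.025,"dy":0.006,"dz":0.86,"turn":0}]' >/dev/null
python3 -m inch '[{"dx":0,"dy":0,"dz":0,"turn":0},{"dx":0,"dy":0,"dz":0,"turn":0},{"dx":0,"dy":0,"dz":0,"turn":0}]'
python3 plan.py 565.5 -85.7 43 175.4
```

```text
t: 37.25
ee_pos: [566.0, -85.4, 92.8]
tcp_rot: [179.8, -0.8, 175.4]
wrist_force: [0.1, -0.3, -0.3]
finger_gap: 26.9
finger_force: 29.6
at [566.  -85.4  92.8] yaw 175.4
0.004 -0.002 0.415 turn -0.0 rows 2
```

```bash
python3 -m inch '[{"dx":-0.004,"dy":0,"dz":0.12,"turn":0},{"dx":-0.004,"dy":0,"dz":0.24,"turn":0},{"dx":-0.004,"dy":0,"dz":0.36,"turn":0},{"dx":-0.004,"dy":0,"dz":0.38,"turn":0},{"dx":-0.004,"dy":0,"dz":0.38,"turn":0}]'
python3 -m inch '[{"dx":0,"dy":0,"dz":0.01,"turn":0},{"dx":0,"dy":0,"dz":0.02,"turn":0},{"dx":0,"dy":0,"dz":0.02,"turn":0},{"dx":0,"dy":0,"dz":0.02,"turn":0}]'
```

```text
t: 37.67
ee_pos: [564.8, -85.5, 45.5]
tcp_rot: [179.8, -1.0, 175.3]
wrist_force: [0.8, -1.1, -0.2]
finger_gap: 27.0
finger_force: 29.6
t: 38.0
ee_pos: [565.2, -85.6, 43.6]
tcp_rot: [179.8, -0.9, 175.3]
wrist_force: [-0.1, 0.7, -0.1]
finger_gap: 27.2
finger_force: 29.6
```

```bash
python3 -m inch '[{"dx":0,"dy":0,"dz":0.01,"turn":0},{"dx":0,"dy":0,"dz":0.012,"turn":0},{"dx":0,"dy":0,"dz":0.012,"turn":0}]'
python3 -m inch '[{"dx":0,"dy":0,"dz":0,"turn":0},{"dx":0,"dy":0,"dz":0,"turn":0},{"dx":0,"dy":0,"dz":0,"turn":0},{"dx":0,"dy":0,"dz":0,"turn":0}]' 60
python3 -m inch '[{"dx":0,"dy":0,"dz":-0.2,"turn":0},{"dx":0,"dy":0,"dz":-0.5,"turn":0},{"dx":0,"dy":0,"dz":-0.8,"turn":0},{"dx":0,"dy":0,"dz":-1,"turn":0},{"dx":0,"dy":0,"dz":-1,"turn":0}]' >/dev/null
python3 -m inch '[{"dx":0,"dy":0,"dz":-0.5,"turn":0},{"dx":0,"dy":0,"dz":-0.5,"turn":0},{"dx":0,"dy":0,"dz":-0.5,"turn":0},{"dx":0,"dy":0,"dz":-0.5,"turn":0}]'
python3 - <<'E'
from h import *
def chk(c,fish):
    im=c["image"];h=cv2.cvtColor(im,40)
    m=(h[...,0]>6)&(h[...,0]<22)&(h[...,1]>70)&(h[...,2]>90)
    for a,ce,st in blobs(m,10):
        for z in(64,84):
            w=onz(c,ce,z,fish)[0]
            if 400<w[0]<620 and -125<w[1]<-30: print("cork?",z,a,st,ce.round(1),w.round(1))
    m=(h[...,2]>85)&(h[...,1]<110)
    for a,ce,st in blobs(m,40):
        w=onz(c,ce,58,fish)[0]
        if 380<w[0]<620 and -125<w[1]<-30 and a<3000: print("lid?",a,st,ce.round(1),w.round(1))
c=env.capture("wrist");np.savez("wa.npz",**c);chk(c,True)
print("top");chk(env.capture("top"),False)
E
```

```text
t: 38.25
ee_pos: [565.7, -85.8, 42.9]
tcp_rot: [179.8, -0.8, 175.3]
wrist_force: [-0.8, 0.1, 5.5]
finger_gap: 27.1
finger_force: 29.7
t: 38.58
ee_pos: [564.7, -85.5, 41.3]
tcp_rot: [179.8, -1.0, 175.3]
wrist_force: [-0.4, 0.8, 0.2]
finger_gap: 60.2
finger_force: 0.0
t: 39.33
ee_pos: [568.2, -86.6, 222.1]
tcp_rot: [179.8, -0.8, 175.3]
wrist_force: [-0.7, -0.2, -0.3]
finger_gap: 59.9
finger_force: 0.0
cork? 84 1001 [260   0  41  27] [280.   13.3] [405.6 -71.9  84. ]
cork? 64 81 [257  35  15  13] [262.5  42.5] [426.9 -89.5  64. ]
cork? 84 81 [257  35  15  13] [262.5  42.5] [431.2 -88.9  84. ]
cork? 64 12 [250  38   1  12] [250.   43.5] [ 426.7 -100.9   64. ]
cork? 84 12 [250  38   1  12] [250.   43.5] [431.  -99.6  84. ]
cork? 64 311 [267 184  21  19] [276.7 192.9] [569.8 -88.4  64. ]
cork? 84 311 [267 184  21  19] [276.7 192.9] [564.6 -87.9  84. ]
cork? 64 16 [308 201   1  16] [308.  208.5] [587.9 -59.3  64. ]
cork? 84 16 [308 201   1  16] [308.  208.5] [581.5 -60.7  84. ]
cork? 64 36 [251 203   3  20] [252.  212.7] [ 587.7 -114.2   64. ]
cork? 84 36 [251 203   3  20] [252.  212.7] [ 581.3 -112.    84. ]
cork? 64 13 [299 208   3   7] [299.5 211. ] [589.8 -67.7  64. ]
cork? 84 13 [299 208   3   7] [299.5 211. ] [583.3 -68.6  84. ]
cork? 64 283 [250 226  28  19] [266.  234.2] [ 611.3 -102.6   64. ]
cork? 84 283 [250 226  28  19] [266.  234.2] [ 603.3 -101.2   84. ]
lid? 51 [263  14   7  13] [266.3  18.8] [402.2 -84.3  58. ]
lid? 45 [260  35   7  11] [263.2  38.5] [421.7 -88.8  58. ]
lid? 1095 [259  51  37  40] [276.6  68.9] [452.4 -78.8  58. ]
lid? 413 [261 111  28  32] [271.8 127.4] [507.5 -87.8  58. ]
lid? 547 [261 165  30  39] [276.1 179.7] [558.1 -88.1  58. ]
top
```

```bash
python3 - <<'E'
from h import *
c=dict(np.load("wa.npz"));im=c["image"];h=cv2.cvtColor(im,40)
s=h[95:150,240:320];m=(s[...,0]>4)&(s[...,0]<24)&(s[...,1]>60)&(s[...,2]>40)
for a,ce,st in blobs(m,25): print(a,st,(ce+[240,95]).round(1),onz(c,ce+[240,95],64,1)[0].round(1))
# plate: corners of its outline, on its top at z 30
m=np.zeros(im.shape[:2],np.uint8);s=h[30:290,225:330];m[30:290,225:330]=(s[...,2]<75)
k=max(cv2.findContours(m,0,1)[0],key=cv2.contourArea)[:,0].astype(float)
w=onz(c,k,30,1)[:,:2].astype(np.float32);r=cv2.minAreaRect(w);print("plate",np.round(r[0],1),np.round(r[1],1),r[2])
c=env.capture("top");im=c["image"];m=np.zeros(im.shape[:2],np.uint8);m[125:235,295:335]=im[125:235,295:335].max(2)<75;print("top dark px",m.sum())
E
```

```text
184 [31 27 15 15] [278.  129.3] [509.3 -82.2  64. ]
plate [511.2 -80.6] [ 59.8 208.8] 85.3687515258789
top dark px 61
```

All three samples stand in their bores, the plate is flat and square on the blocks, and the gripper is clear. Handing in.

```bash
python3 -m inch '[{"dx":0,"dy":0,"dz":0,"turn":0},{"dx":0,"dy":0,"dz":0,"turn":0},{"dx":0,"dy":0,"dz":0,"turn":0}]' >/dev/null
python3 -c "
from bench import env
print(env.close_job())"
```

```text
the job is handed in; nothing more can be done
None
```

The job is handed in, with no verdict shown: by my last wrist-camera measurements the diagonal plate lies over both pins, and the canister, small vial and tall vial stand in its bores in that order from the brass stud, each within about 3 mm of its bore centre.

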